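# Send the loaded pot carriage round the bend to the reader

## Robot

A 6-joint arm with a two-finger parallel gripper is mounted at the origin on a cart in front of the work surface, level with it; the furniture and walls round the work are solid. World frame = base frame: x ahead of the robot, y to its left, z up, the work surface at z = 0. Lengths are in m, angles in rad, forces in N, time in s.
With the tool pointing down it reaches from about 0.375 to 0.975 m from the base axis. Payload 3.8 kg.
Tool frame: the origin (TCP) lies where the fingers leave the gripper's body, on its centre line; the fingertips stand 73 mm ahead of it and the grasp point (between the pads) lies 54 mm ahead of it (nose_length is the distance from the TCP to the fingertips, in m); z points along the fingers, y is the line along which they close (so a half turn about z gives the same grasp; the last joint's range is limited). The gripper opens to 85 mm and grips with 20 to 120 N. Pads are 22 mm wide; open, the fingers measure 114 mm over their backs; the gripper's body (76 mm by 85 mm) begins 54 mm behind the grasp point. The pads swing forward as they close: fully open they stand 13 mm farther back than shut.
Start: joints at [-1.22, 0.264, 1.604, -0, 1.274, -0.037], TCP at [0.255, -0.625, 0.304] pointing down, gripper open.
Joint ranges: [-2.63, 2.63], [-0.94, 2.18], [0.31, 2.57], [-1.31, 4.45], [0, 2.66], [-2.55, 2.55]. Speed limits (rad/s): [2.57, 2.57, 3.14, 3.14, 3.14, 3.14].

## Interface

Orientations are given as a rotation vector (axis times angle).
In Python, from workcell import read_state, read_camera, calibration, finish_job, look_for, cut_out, tip_of, nose_length gives the robot as it stands.
- The arm moves only by the tool step_arm, never from a script. Its argument "targets" is a list of rows, each a list of 3 entries, a list of its own where there are three numbers: the turn, a rotation vector about the tool's x, y, z in rad, then the shift along the tool's x, y, z in mm, then the finger opening in mm, from 0 to 85.4. In form: [[[ax, ay, az], [x, y, z], grip], ...]. A call has 1 to 5 rows; each row shifts and turns the commanded pose from where the row before left it, along the tool's axes as they then stand; what a row does not reach is not made up. A row lasts 1/12 s, in which the tool goes at most 41.7 mm and 7.16 degrees, less where a joint would pass 70% of its speed; a pose out of reach is approached as far as the arm can. A call with a gripper value outside its range is refused whole. The fingers move at their own pace and stop on an object; "grip_force" is the grip in N (left out, the last holds). Time passes only in rows, so rows that do not move let the fingers close. It gives the time, the measured TCP pose, the force, the opening and the grip force at its end, in the units of the state.
- read_state(): the state, without advancing time (a new reading comes with each control period).
- read_camera(name): name is "side" or "top" or "wrist"; returns the picture (420x560x3 uint8, red, green, blue); there is no depth.
- calibration(name): a dict with "camera_matrix" (3x3 intrinsics, pixels), "dist_coeffs" ([k1, k2, p1, p2, k3] as OpenCV has them; the pictures are not rectified), "R" (3x3) and "t" (3): a world point X has camera coordinates R X + t. Camera axes: x right, y down, z forward; pixel columns grow to the right and rows downward; lengths in m; the calibration is good to about 2 mm. A picture is of the moment at which its call begins: read the wrist's pose just before it. calibration takes no time and is no camera call; for the wrist camera it gives the pose at the moment of the call.
- finish_job(): hands the job in; it is judged then, once.
Trained networks look in the newest picture that a camera, given by its name, has taken for a name from the list of things; names that differ only in an ending like _2 or _b are one class to them, and where a whole thing is asked for, a point or a joint stands for the part that bears it (a point fixed in the world has none). Each returns a list of dicts, best first, with "score" (0 to 1); they miss things now and then, are a little off and sometimes report something else, mostly with a low value. They report only what shows in the picture. A call takes as long as a camera call.
- look_for(camera, query): "extent" ([left, top, right, bottom] in pixels, round what is visible of it).
- cut_out(camera, query): "region" (420x560 bool, what is visible of it) and "extent" ([left, top, right, bottom] in pixels, round what is visible of it).
- tip_of(camera, query): "at" ([row, column] in pixels: a listed point, or the origin of a listed thing).
The state is a dict: "time": time; "q": joint angles; "joint_vel": joint speeds; "joint_torque": joint torques, N m; "tool_pos": TCP position; "tcp_rot": TCP orientation; "wrist_force": force on the tool from outside, world axes, zero at the start; "torque": the same for the moment, N m; "width": opening from 0.0 (shut) to 1.0 (fully open); "grip_force": force on a finger pad.
Only numpy, scipy, OpenCV 4.12 (cv2) and the standard library are available. Lean on these libraries where they do the work, as an engineer would, in place of code of your own. Each camera call takes 0.05 s, during which the arm holds its last target. There are 200 camera calls.

## Task

Stand every specimen pot on the table upright in the carriage on the loading leg, one to a pocket, and flip the stop arm up and over so that it stays open on its own. Then push the loaded carriage along the rods and round the bend, never lifting it off them, until it is fully home against the end buffer in front of the scanner, and swing the stop arm back down behind it so that it cannot run back. Leave the tape roll, the label roll and the slide box where they are.

Things in the scene. Friction and masses are not known exactly. Their poses are not given: they have to be found in the camera images.
- track: Guide track fixed on the table: two bent steel rods, 10 mm thick, tops 15 mm up, 25 mm either side of the track's centre line, on ties 6 mm high. Origin on the table at the centre of the bend, z up. In its frame the centre line runs up the loading leg (x = -115 mm, along +y from y = -240 to 0), round a quarter bend of 115 mm radius to (0, 115), then along the reading leg (y = +115) in +x.
- loading_end (a point): End of the loading leg's centre line (track x = -115, y = -240 mm, at table height), in front of a low buffer block 26 mm high and 12 mm thick. Same axes as the track.
- stop_arm (a joint): Angle (rad) of the flip-up stop arm, a 12 mm square bar of about 120 g. 0: lies level across the rods at track x = +20 mm, centre line 52 mm above the table, barring the carriage's way. Grows as the free end swings up; balances at about 1.57 (upright); beyond that it falls over by itself to its stop at 1.92 and stays, below that it falls shut. Light friction.
- stop_arm_hinge (a point): Point on the stop arm's level hinge axis, which is parallel to the track's x axis, on the outer side of the reading leg: track x = -14, y = +185 mm, 52 mm above the table, in the plane of point stop_arm_grip. Its bracket at track x = +20 mm is 68 mm high; a rest post 46 mm high stands at track x = +20, y = +53 mm. Same axes as the track.
- stop_arm_grip (a point): Grip point on the stop arm: middle of the round black handle, 14 mm thick, 52 mm long, that sticks out of the arm's free end parallel to the hinge axis, towards the track's -x. It moves on a circle of 150 mm about stop_arm_hinge: at angle A it is at track x = -14, y = 185 - 150 cos A, z = 52 + 150 sin A (mm). Being round, it can turn between finger pads.
- carriage: Grey pot carriage, 200 mm long (x), 64 mm wide, about 450 g empty, loose on the rods. Origin at the centre of the underside of its 6 mm deck, 15 mm above the table; x is the direction of travel (at first the track's +y), z up. Two round guide rollers below it, 36 mm across, 8 mm deep, at x = +60 and -60 mm, run between the rods with 2 mm play each side, so it turns with the bend.
- push_plate (a point): Centre of the rear face of the carriage's upright tail plate, 100 mm behind the carriage's origin and 55 mm above it. The plate is 58 mm wide, 8 mm thick, its top 90 mm above the table; 19 mm lie free between it and the last pocket's wall. Same axes as the carriage.
- nose (a point): Front face of the carriage's nose plate, 100 mm ahead of the carriage's origin and 29 mm above it (plate 58 mm wide, top 66 mm above the table). Fully home it meets the rubber pad of the end buffer (66 mm high), which ends the reading leg at track x = +234 mm; the tail plate then stands 8 mm beyond the lowered stop arm.
- pocket_1 (a point): Centre of the floor of the carriage's rearmost, at x = -44 mm pocket in the carriage's frame, 6 mm above its origin: 50 mm square inside, walls 38 mm high, pitch 54 mm. Same axes as the carriage.
- pocket_2 (a point): Centre of the floor of the carriage's middle, at x = +10 mm pocket in the carriage's frame, 6 mm above its origin: 50 mm square inside, walls 38 mm high, pitch 54 mm. Same axes as the carriage.
- pocket_3 (a point): Centre of the floor of the carriage's foremost, at x = +64 mm pocket in the carriage's frame, 6 mm above its origin: 50 mm square inside, walls 38 mm high, pitch 54 mm. Same axes as the carriage.
- pot_1_center (a point): Centre (half-way up) of a white specimen pot with a closed screw lid, 83 mm high: body 42 mm across up to 67 mm, lid 48 mm across above that, about 30 g, standing on the table. Its z axis runs up through the lid. May be absent.
- pot_2_center (a point): Centre (half-way up) of a white specimen pot with a closed screw lid, 83 mm high: body 42 mm across up to 67 mm, lid 48 mm across above that, about 30 g, standing on the table. Its z axis runs up through the lid. May be absent.
- pot_3_center (a point): Centre (half-way up) of a white specimen pot with a closed screw lid, 83 mm high: body 42 mm across up to 67 mm, lid 48 mm across above that, about 30 g, standing on the table. Its z axis runs up through the lid. May be absent.
- tape_roll: Bystander: roll of brown tape, 93 mm across, 48 mm high, lying flat; origin at the centre of its underside.
- label_roll: Bystander: big roll of blank labels, 96 mm across, 52 mm high, lying flat; origin at the centre of its underside.
- slide_box: Bystander: closed blue glass-slide box, 98 x 110 x 45 mm; origin at the centre of its underside.
- scanner: Bystander: hand scanner in its stand, 222 mm high, base 125 x 86 mm, fixed on the outer side of the reading leg and moved with the track (its centre at track x = +165, y = +265 mm); origin at the centre of its underside.

How it is judged:
On the way, in this order (a step that is already met when the one before it is completed fails the run):
1. every pot stands in a pocket of the carriage on the loading leg and the stop arm stays open past upright, untouched (z of pot_1_center in the frame of carriage between 0.041 and 0.054 m and y of pot_1_center in the frame of carriage between -0.012 and 0.012 m and x of pot_1_center in the frame of carriage between -0.075 and 0.095 m and angle between each of pot_1_center, pot_2_center, pot_3_center's own z axis and vertical below 0.2 rad and z of pot_2_center in the frame of carriage between 0.041 and 0.054 m and y of pot_2_center in the frame of carriage between -0.012 and 0.012 m and x of pot_2_center in the frame of carriage between -0.075 and 0.095 m and z of pot_3_center in the frame of carriage between 0.041 and 0.054 m and y of pot_3_center in the frame of carriage between -0.012 and 0.012 m and x of pot_3_center in the frame of carriage between -0.075 and 0.095 m and y of carriage in the frame of track below 0 m and value of joint stop_arm above 1.7 rad and contact force between the fingers and stop_arm below 0.05 N), for 0.3 s.
2. the loaded carriage is in the bend, on the rods (z of pot_1_center in the frame of carriage between 0.041 and 0.054 m and y of pot_1_center in the frame of carriage between -0.012 and 0.012 m and x of pot_1_center in the frame of carriage between -0.075 and 0.095 m and angle between each of pot_1_center, pot_2_center, pot_3_center's own z axis and vertical below 0.2 rad and z of pot_2_center in the frame of carriage between 0.041 and 0.054 m and y of pot_2_center in the frame of carriage between -0.012 and 0.012 m and x of pot_2_center in the frame of carriage between -0.075 and 0.095 m and z of pot_3_center in the frame of carriage between 0.041 and 0.054 m and y of pot_3_center in the frame of carriage between -0.012 and 0.012 m and x of pot_3_center in the frame of carriage between -0.075 and 0.095 m and z of carriage in the frame of track below 0.021 m and angle between carriage's own z axis and vertical below 0.08 rad and x of nose in the frame of track between -0.03 and 0.16 m and y of carriage in the frame of track above 0.02 m), for 0.1 s.
3. the loaded carriage is home against the end buffer (z of pot_1_center in the frame of carriage between 0.041 and 0.054 m and y of pot_1_center in the frame of carriage between -0.012 and 0.012 m and x of pot_1_center in the frame of carriage between -0.075 and 0.095 m and angle between each of pot_1_center, pot_2_center, pot_3_center's own z axis and vertical below 0.2 rad and z of pot_2_center in the frame of carriage between 0.041 and 0.054 m and y of pot_2_center in the frame of carriage between -0.012 and 0.012 m and x of pot_2_center in the frame of carriage between -0.075 and 0.095 m and z of pot_3_center in the frame of carriage between 0.041 and 0.054 m and y of pot_3_center in the frame of carriage between -0.012 and 0.012 m and x of pot_3_center in the frame of carriage between -0.075 and 0.095 m and z of carriage in the frame of track below 0.021 m and angle between carriage's own z axis and vertical below 0.08 rad and x of nose in the frame of track above 0.226 m and y of nose in the frame of track between 0.105 and 0.125 m and angle between the x axis of carriage and the x axis of track, either way round below 0.12 rad), for 0.2 s.
At the end, for the whole second after the job is handed in: Every pot stands upright in a pocket of the carriage (within 0.2 rad, foot on the pocket floor), the carriage rests on the rods with its nose plate within 8 mm of the end buffer, and the stop arm is down behind it (below 0.1 rad) (all of step 3 and value of joint stop_arm below 0.1 rad and linear speed of carriage below 0.02 m/s and contact force between the fingers and stop_arm below 0.05 N); the robot touches nothing.
It fails at once if the carriage is lifted off the rods (more than 12 mm) or tipped (z of carriage in the frame of track above 0.027 m or angle between carriage's own z axis and vertical above 0.25 rad).
It fails at once if the tape roll, the label roll or the slide box is shifted by more than 30 mm (distance of any of tape_roll, label_roll, slide_box from where it was at the start of the episode above 0.03 m).
Of pot_1, pot_2, pot_3 only 2 to 3 are there at a start; the rules pass over those that are not, and their reading is None.
At some moment in a run one of carriage may be knocked a few centimetres aside while the robot is not near it.
It also fails if it takes over 208 s, if anything falls off the work surface, if the arm or the gripper's body presses on something with over 40 N, if the wrist force passes 120 N, or if a joint passes its speed limit or range.

## Working session

There is one attempt and no reset: what is moved stays moved. The work goes in short steps, Python scripts to look and compute and a tool call to move; the robot and the scene stay as the last step left them, time stands still between calls to the robot, and variables do not carry over. Pictures are saved under pics/ and viewed, at most 14 in all, crops included, and the job is handed in when it is done.

Besides the shell and the picture viewer there is one more tool, called by a JSON object that holds its "api" and its "payload". step_arm: Moves the arm, as the interface text tells. Its arguments: {"type":"object","properties":{"targets":{"type":"array","items":{"type":"array"}},"grip_force":{"type":"number"}},"required":["targets"]}

```bash
ls; mkdir -p pics; python3 - <<'E'
from workcell import *
import cv2, numpy as np
print(read_state()); print(nose_length)
for c in ["top","side"]:
    im=read_camera(c); cv2.imwrite(f"pics/{c}0.png",im[:,:,::-1])
    k=calibration(c); print(c,np.round(k["camera_matrix"],1).tolist(),np.round(k["R"],3).tolist(),np.round(k["t"],3).tolist(),k["dist_coeffs"])
E
```

```text
pics
{'time': 0.0, 'q': array([-1.21991590e+00,  2.64763379e-01,  1.60538937e+00, -1.34611432e-05,
        1.27370368e+00, -3.68822944e-02]), 'joint_vel': array([-0.00010406, -0.00066364, -0.00016309, -0.00237952, -0.00085779,
       -0.00161291]), 'joint_torque': array([ 4.63948872e-04, -5.15111160e+01, -3.67314363e+01, -1.75949231e-04,
        1.30197420e-02,  1.18828663e-05]), 'tool_pos': array([ 0.25503765, -0.62434223,  0.30254666]), 'tcp_rot': array([-3.08053786e+00, -6.04863111e-01,  5.75540630e-04]), 'wrist_force': array([0.09778731, 0.91941396, 0.36998207]), 'torque': array([0.01420335, 0.01651445, 0.02840801]), 'grip_force': 0.0, 'width': 1.0016047011701228}
0.0726
top [[546.3, 0.0, 282.4], [0.0, 546.3, 216.7], [0.0, 0.0, 1.0]] [[-0.018, -1.0, -0.007], [-0.993, 0.018, -0.119], [0.119, 0.005, -0.993]] [-0.008, 0.617, 1.348] [0.0283898 0.        0.        0.        0.       ]
side [[421.5, 0.0, 283.5], [0.0, 421.5, 205.5], [0.0, 0.0, 1.0]] [[-0.825, -0.564, -0.016], [-0.189, 0.302, -0.935], [0.532, -0.768, -0.355]] [0.479, 0.19, 0.677] [0.02898986 0.         0.         0.         0.        ]
```

View pics/top0.png

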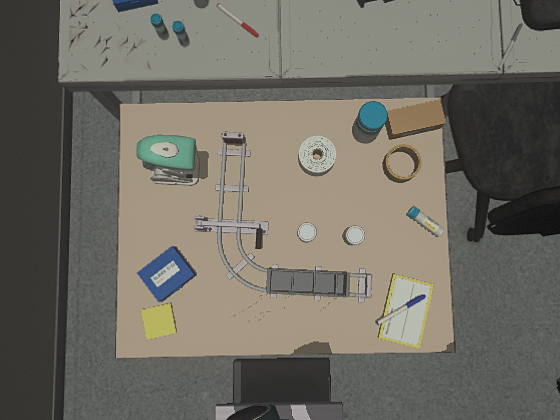

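View pics/side0.png

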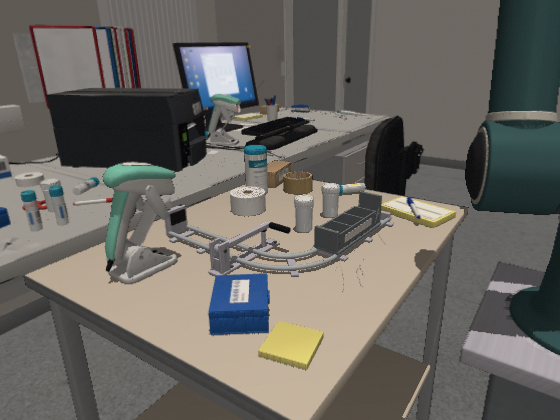

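```bash
cat > h.py <<'E'
from workcell import *
import cv2, numpy as np
from scipy.optimize import least_squares
from scipy.spatial.transform import Rotation as Ro
def K(c):
    k=calibration(c); return [np.array(k[n],float) for n in ("camera_matrix","dist_coeffs","R","t")]
def proj(k,X):
    X=np.atleast_2d(X).astype(float)
    return cv2.projectPoints(X,cv2.Rodrigues(k[2])[0],k[3],k[0],k[1])[0][:,0]
def plane(k,uv,z):
    n=cv2.undistortPoints(np.array([[uv]],float),k[0],k[1])[0,0]
    d=k[2].T@np.array([n[0],n[1],1]); o=-k[2].T@k[3]
    return o+d*(z-o[2])/d[2]
def t2w(p,P):  # track pose p=(x,y,yaw)
    P=np.atleast_2d(P).astype(float); c,s=np.cos(p[2]),np.sin(p[2])
    return np.c_[p[0]+c*P[:,0]-s*P[:,1],p[1]+s*P[:,0]+c*P[:,1],P[:,2]]
def fit(obs,p0,verbose=True):  # obs: (k,localpoint,uv,name)
    f=lambda p: np.concatenate([(proj(k,t2w(p,P))[0]-uv) for k,P,uv,_ in obs])
    r=least_squares(f,p0,loss="soft_l1",f_scale=1.5)
    if verbose: 
        for o,e in zip(obs,f(r.x).reshape(-1,2)): print(o[3],np.round(e,1))
    return r.x
E
python3 - <<'E'
from h import *
TP={"track":(0,0,0),"loading_end":(-.115,-.24,0),"stop_arm_hinge":(-.014,.185,.052),"stop_arm_grip":(-.014,.035,.052)}
CP={"carriage":(0,0,.015),"push_plate":(-.1,0,.07),"nose":(.1,0,.044),"pocket_1":(-.044,0,.021),"pocket_2":(.01,0,.021),"pocket_3":(.064,0,.021)}
ks={c:K(c) for c in("top","side")}
ot,oc=[],[]
for c in ks:
    read_camera(c)
    for n,P in {**TP,**CP}.items():
        r=tip_of(c,n)
        rr=[(round(d["score"],2),np.round(d["at"],1).tolist()) for d in r[:3]]
        print(c,n,rr)
        if not n.startswith("pocket") and r: (ot if n in TP else oc).append((ks[c],P,np.array(r[0]["at"])[::-1],c+n))
    for n in ["pot_1_center"]:
        for d in tip_of(c,n): print(c,n,round(d["score"],2),np.round(d["at"],1),plane(ks[c],d["at"][::-1],.0415).round(4))
print("track",fit(ot,[.6,0,0]).round(4)); print("car",fit(oc,[.5,-.1,1.57]).round(4))
print(read_state()["time"])
E
```

```text
top track [(0.88, [236.7, 273.2])]
top loading_end [(0.88, [283.6, 362.4]), (0.41, [235.0, 274.8])]
top stop_arm_hinge [(0.59, [235.8, 197.7])]
top stop_arm_grip [(0.88, [237.0, 258.5]), (0.17, [280.4, 278.9])]
top carriage [(0.8, [280.8, 304.9])]
top push_plate [(0.77, [285.8, 347.6])]
top nose [(0.74, [278.3, 268.5]), (0.61, [281.0, 306.3])]
top pocket_1 [(0.94, [284.3, 303.7]), (0.74, [159.0, 317.1]), (0.58, [283.4, 321.3])]
top pocket_2 [(0.94, [284.3, 303.7]), (0.74, [159.0, 317.1]), (0.58, [283.4, 321.3])]
top pocket_3 [(0.94, [284.3, 303.7]), (0.74, [159.0, 317.1]), (0.58, [283.4, 321.3])]
side track [(0.56, [246.0, 287.0])]
side loading_end [(0.82, [219.9, 377.2])]
side stop_arm_hinge [(0.9, [252.2, 231.4])]
side stop_arm_grip [(0.59, [225.4, 279.7])]
side carriage [(0.25, [189.8, 298.9])]
side push_plate [(0.82, [200.6, 368.2]), (0.63, [267.0, 147.2])]
side nose [(0.66, [237.4, 323.5])]
side pocket_1 [(0.87, [227.2, 358.4]), (0.62, [243.8, 337.1]), (0.57, [235.2, 346.7])]
side pocket_2 [(0.87, [227.2, 358.4]), (0.62, [243.8, 337.1]), (0.57, [235.2, 346.7])]
side pocket_3 [(0.87, [227.2, 358.4]), (0.62, [243.8, 337.1]), (0.57, [235.2, 346.7])]
side pot_1_center 0.67 [206.3 244.4] [ 0.7276 -0.0395  0.0415]
side pot_1_center 0.23 [214.1 303.1] [ 0.5723 -0.0741  0.0415]
toptrack [-0.1 -1.1]
toploading_end [2.1 1. ]
topstop_arm_hinge [0.6 0.2]
topstop_arm_grip [-0.2  1.7]
sidetrack [-2.4 -4.4]
sideloading_end [-0.1  0.5]
sidestop_arm_hinge [-0.2  0.6]
sidestop_arm_grip [-0.2  2. ]
track [ 0.5728  0.0059 -0.0641]
topcarriage [ 1.2 -0.2]
toppush_plate [ 0.3 -2.7]
topnose [-2.1 -0.3]
sidecarriage [47.8 44.7]
sidepush_plate [ 0.8 -0.4]
sidenose [-0.9  0.5]
car [ 0.4553 -0.0765  1.4906]
1.3
```

```bash
python3 - <<'E'
from h import *
ks={c:K(c) for c in("top","side")}
for c in ks:
    im=read_camera(c)
    for d in cut_out(c,"pot_1_center"):
        e=np.array(d["extent"]); u=[(e[0]+e[2])/2,(e[1]+e[3])/2]
        m=np.argwhere(d["region"]).mean(0)[::-1]
        print(c,round(d["score"],2),e,m.round(1),plane(ks[c],u,.083).round(4),plane(ks[c],u,.0415).round(4))
    p=[.5728,.0059,-.0641]
    th=np.linspace(0,np.pi/2,15)
    for r in (.09,.14):
        P=np.r_[np.c_[-r,-.24,.015],np.c_[-r*np.cos(th),r*np.sin(th),0*th+.015],np.c_[.234,r,.015]]
        cv2.polylines(im:=np.ascontiguousarray(im),[proj(ks[c],t2w(p,P)).round().astype(int)],False,(255,0,0),1)
    q=[.4553,-.0765,1.4906]
    for z,x in((.09,-.1),(.066,.1)):
        cv2.polylines(im,[proj(ks[c],t2w(q,[[x,-.029,z],[x,.029,z]])).round().astype(int)],False,(0,255,0),1)
    cv2.imwrite(f"pics/{c}1.png",cv2.resize(im[120:320,100:400] if c=="top" else im[150:300,100:400],None,fx=2.6,fy=2.6)[:,:,::-1])
s=read_state(); print(Ro.from_rotvec(s["tcp_rot"]).as_matrix().round(3), s["q"].round(3))
E
```

```text
top 0.38 [298.1 137.9 334.7 177.2] [316.3 155.5] [ 0.7579 -0.1065  0.083 ] [ 0.7674 -0.109   0.0415]
[[ 0.926  0.378  0.   ]
 [ 0.378 -0.926  0.   ]
 [ 0.    -0.    -1.   ]] [-1.22   0.264  1.604  0.     1.274 -0.037]
```

View pics/top1.png

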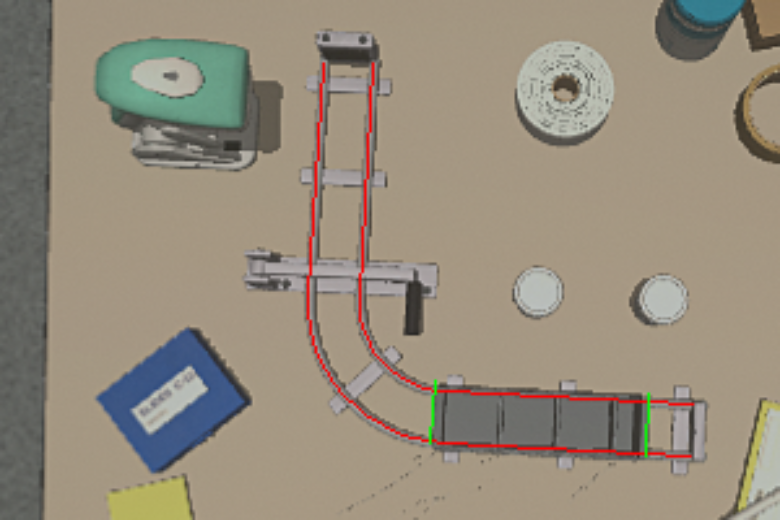

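```bash
python3 - <<'E'
from h import *
k=K("top"); im=read_camera("top"); g=cv2.cvtColor(im,cv2.COLOR_RGB2HSV)
m=((g[...,1]<60)&(g[...,2]>150)).astype(np.uint8)
n,l,st,ce=cv2.connectedComponentsWithStats(m)
for i in range(1,n):
    if 150<st[i,4]<1500: print(st[i],ce[i].round(1),plane(k,ce[i],.083).round(4))
k=K("side"); im=read_camera("side")
for X in ([.0],):pass
for c in ("side",):
    for d in look_for(c,"pot_1_center"): print(np.round(d["extent"],1),round(d["score"],2),plane(k,[(d["extent"][0]+d["extent"][2])/2,(d["extent"][1]+d["extent"][3])/2],.0415).round(4))
E
```

```text
[374  98  66  13 396] [403.3 101.9] [ 0.8955 -0.3273  0.083 ]
[150 142  27  15 304] [163.6 148.8] [0.7872 0.2729 0.083 ]
[388 152  26  25 485] [401.  163.6] [ 0.7384 -0.315   0.083 ]
[223 156  18  63 888] [231.3 187.1] [0.6876 0.1051 0.083 ]
[ 222  227   45   61 1023] [240.2 259. ] [0.5102 0.0847 0.083 ]
[151 261  29  26 293] [165.2 273.5] [0.4784 0.2666 0.083 ]
[291 405  19  15 228] [299.3 412.2] [ 0.1501 -0.0511  0.083 ]
[216 407  19  13 205] [223.7 412.3] [0.1527 0.1261 0.083 ]
```

{"api": "step_arm", "payload": {"targets": [[[0,0,0],[32,-22.6,0],75],[[0,0,0],[32,-22.6,0],75],[[0,0,0],[32,-22.6,0],75],[[0,0,0],[32,-22.6,0],75],[[0,0,0],[32,-22.6,0],75]], "grip_force": 20}}

```text
time: 2.07
tool_pos: [0.3612, -0.4583, 0.3039]
tcp_rot: [3.083, 0.604, 0.0]
wrist_force: [0.7, 0.1, 0.3]
width: 0.879
grip_force: 0.0
```

{"api": "step_arm", "payload": {"targets": [[[0,0,0],[32,-22.6,0],75],[[0,0,0],[32,-22.6,0],75],[[0,0,0],[32,-22.6,0],75],[[0,0,0],[32,-22.6,0],75],[[0,0,0],[32,-22.6,0],75]]}}

```text
time: 2.48
tool_pos: [0.4667, -0.2929, 0.3042]
tcp_rot: [3.082, 0.605, 0.001]
wrist_force: [0.5, -0.3, 0.5]
width: 0.882
grip_force: 0.0
```

{"api": "step_arm", "payload": {"targets": [[[0,0,0],[32,-22.6,0],75],[[0,0,0],[32,-22.6,0],75],[[0,0,0],[32,-22.6,0],75],[[0,0,0],[32,-22.6,0],75],[[0,0,0],[32,-22.6,0],75]]}}

```text
time: 2.9
tool_pos: [0.5722, -0.1277, 0.3042]
tcp_rot: [3.082, 0.605, 0.001]
wrist_force: [1.1, -0.6, -0.3]
width: 0.879
grip_force: 0.0
```

{"api": "step_arm", "payload": {"targets": [[[0,0,-0.112],[0,0,0],75],[[0,0,-0.112],[0,0,0],75],[[0,0,-0.112],[0,0,0],75],[[0,0,-0.112],[0,0,0],75],[[0,0,-0.112],[0,0,0],75]]}}

```text
time: 3.32
tool_pos: [0.5715, -0.1292, 0.3039]
tcp_rot: [2.791, 1.442, 0.0]
wrist_force: [0.1, -0.3, -0.5]
width: 0.88
grip_force: 0.0
```

{"api": "step_arm", "payload": {"targets": [[[0,0,-0.112],[0,0,0],75],[[0,0,-0.112],[0,0,0],75],[[0,0,-0.112],[0,0,0],75],[[0,0,-0.112],[0,0,0],75],[[0,0,-0.112],[0,0,0],75]]}}

```text
time: 3.73
tool_pos: [0.5714, -0.1295, 0.304]
tcp_rot: [2.284, 2.157, 0.0]
wrist_force: [-0.3, -0.4, 0.0]
width: 0.878
grip_force: 0.0
```

```bash
python3 - <<'E'
from h import *
s=read_state(); k=K("wrist"); im=read_camera("wrist"); cv2.imwrite("pics/w0.png",im[:,:,::-1])
print(Ro.from_rotvec(s["tcp_rot"]).as_matrix().round(3), (-k[2].T@k[3]).round(3), k[2].round(3).tolist())
for X in ([.573,-.072,.083],[.567,-.183,.083]): print(proj(k,X))
for n in ("tip_of","look_for"):
    for d in globals()[n]("wrist","pot_1_center"): print(n,d)
kt=K("top")
for u in ([306.9,232.3],[355,235]): print(plane(kt,u,.083))
E
```

```text
[[ 0.057  0.998  0.   ]
 [ 0.998 -0.057 -0.   ]
 [-0.     0.    -1.   ]] [ 0.576 -0.048  0.375] [[0.998, -0.057, 0.001], [-0.055, -0.946, 0.318], [-0.017, -0.318, -0.948]]
[[283.40579927 128.74576215]]
[[283.95242397 238.76953519]]
look_for {'extent': [117.6, 29.3, 212.3, 242.9], 'score': 0.55}
[ 0.57218199 -0.07867946  0.083     ]
[ 0.56345123 -0.19568775  0.083     ]
```

View pics/w0.png

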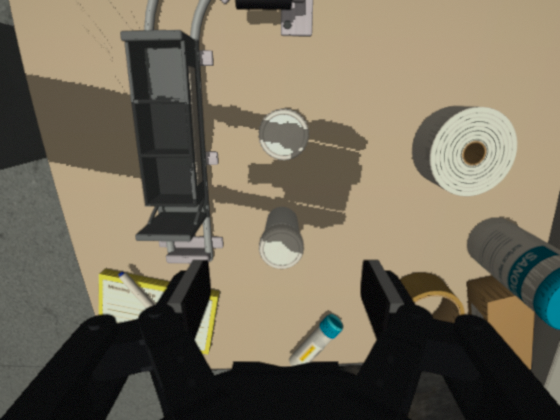

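```bash
python3 - <<'E'
from h import *
k=K("wrist"); im=read_camera("wrist"); g=cv2.medianBlur(cv2.cvtColor(im,cv2.COLOR_RGB2GRAY),3)
c=cv2.HoughCircles(g,cv2.HOUGH_GRADIENT_ALT,1,40,param1=150,param2=.6,minRadius=17,maxRadius=32)
for x in c[0]: print(x.round(1),plane(k,x[:2],.083).round(4))
for u in([284,134],[281.5,247]): print(plane(k,u,.083).round(4))
th=np.linspace(0,6.3,40)
for X,Y in((.572,-.0762),(.568,-.189)): print(proj(k,np.c_[X+.024*np.cos(th),Y+.024*np.sin(th),0*th+.083]).min(0),proj(k,np.c_[X+.024*np.cos(th),Y+.024*np.sin(th),0*th+.083]).max(0))
cv2.imwrite("pics/w0c.png",cv2.resize(im[90:290,230:340],None,fx=3,fy=3)[:,:,::-1])
E
```

```text
[471. 152.  24.] [ 0.7525 -0.1042  0.083 ]
[283.  135.   23.4] [ 0.5727 -0.0777  0.083 ]
[281.  247.   21.1] [ 0.5628 -0.1922  0.083 ]
[229.  166.   22.2] [ 0.5191 -0.1033  0.083 ]
[ 0.5737 -0.0768  0.083 ]
[ 0.5634 -0.1922  0.083 ]
[256.22901352 106.57556026] [307.99775348 159.09569624]
[262.68063615 222.57997268] [308.77229232 264.29680466]
```

View pics/w0c.png

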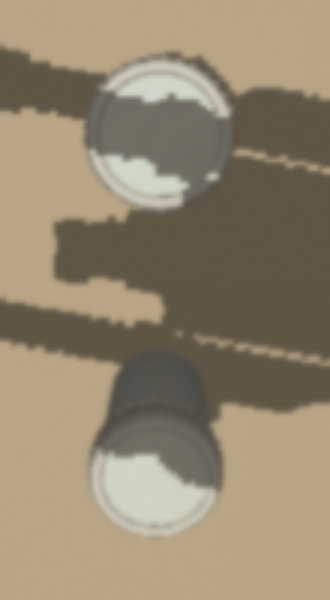

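{"api": "step_arm", "payload": {"targets": [[[0,0,0],[26,-0.8,0],75],[[0,0,0],[25.5,-0.8,0],75],[[0,0,0],[0,0,40],75],[[0,0,0],[0,0,40],75],[[0,0,0],[0,0,40],75]]}}

```text
time: 4.35
tool_pos: [0.574, -0.0776, 0.1841]
tcp_rot: [2.29, 2.146, 0.004]
wrist_force: [0.9, 1.2, -0.8]
width: 0.875
grip_force: 0.0
```

{"api": "step_arm", "payload": {"targets": [[[0,0,0],[0,0,32],75],[[0,0,0],[0,0,30],75],[[0,0,0],[0,0,0],75],[[0,0,0],[0,0,0],40],[[0,0,0],[0,0,0],40]]}}

```text
time: 4.77
tool_pos: [0.5743, -0.0783, 0.1236]
tcp_rot: [2.29, 2.148, 0.002]
wrist_force: [0.2, 0.7, 0.1]
width: 0.608
grip_force: 0.0
```

{"api": "step_arm", "payload": {"targets": [[[0,0,0],[0,0,0],40],[[0,0,0],[0,0,0],40],[[0,0,0],[0,0,0],40],[[0,0,0],[0,0,0],40],[[0,0,0],[0,0,0],40]]}}

```text
time: 5.18
tool_pos: [0.5746, -0.0783, 0.1241]
tcp_rot: [2.288, 2.148, 0.004]
wrist_force: [0.1, 1.0, 7.4]
width: 0.56
grip_force: 21.2
```

{"api": "step_arm", "payload": {"targets": [[[0,0,0],[0,0,-20],40],[[0,0,0],[0,0,-30],40],[[0,0,0],[0,0,-35],40],[[0,0,0],[0,0,-35],40],[[0,0,0],[0,0,0],40]]}}

```text
time: 5.6
tool_pos: [0.5773, -0.0788, 0.2509]
tcp_rot: [2.282, 2.142, 0.013]
wrist_force: [1.6, 0.2, 0.8]
width: 0.561
grip_force: 21.0
```

```bash
cat > car.py <<'E'
from h import *
CP={"carriage":(0,0,.015),"push_plate":(-.1,0,.07),"nose":(.1,0,.044)}
PK=[(-.044,0,.021),(.01,0,.021),(.064,0,.021)]
TK=np.array([.5728,.0059,-.0641])
def look_car(cams=("top","side","wrist"),p0=(.4553,-.0765,1.5067),pock=True):
    obs=[]
    for c in cams:
        k=K(c); read_camera(c)
        for n,P in CP.items():
            for d in tip_of(c,n):
                uv=np.array(d["at"])[::-1]
                if d["score"]>.4 and np.linalg.norm(proj(k,t2w(p0,P))[0]-uv)<40: obs.append((k,P,uv,c+n)); break
        if pock:
            for d in tip_of(c,"pocket_1"):
                uv=np.array(d["at"])[::-1]; e=[np.linalg.norm(proj(k,t2w(p0,P))[0]-uv) for P in PK]
                if min(e)<14: i=int(np.argmin(e)); obs.append((k,PK[i],uv,c+"pk%d"%(i+1)))
    p=fit(obs,p0); c,s=np.cos(TK[2]),np.sin(TK[2]); d=p[:2]-TK[:2]
    print("car",p.round(4),"in track",(c*d[0]+s*d[1]).round(4),(-s*d[0]+c*d[1]).round(4),(p[2]-TK[2]).round(4))
    return p
E
python3 - <<'E'
from car import *
p=look_car()
for P in PK: print(t2w(p,P).round(4))
s=read_state();print(s["tool_pos"],s["width"],Ro.from_rotvec(s["tcp_rot"]).as_matrix().round(3)[:2,:2])
im=read_camera("wrist"); k=K("wrist"); im=np.ascontiguousarray(im)
for P in PK:
    for z in(.038,):
        q=np.array([[-1,-1],[1,-1],[1,1],[-1,1]])*.025
        cv2.polylines(im,[proj(k,t2w(p,np.c_[q[:,0]+P[0],q[:,1],0*q[:,0]+.059])).round().astype(int)],True,(255,0,0),1)
cv2.imwrite("pics/w1.png",im[:,:,::-1])
E
```

```text
topcarriage [1.4 1.8]
toppush_plate [0.3 0.9]
topnose [-1.2  1.1]
toppk3 [2.1 2.4]
toppk1 [-0.8  0.8]
toppk2 [-3.7  0.6]
sidecarriage [-1.  2.]
sidepush_plate [ 4.8 -3.7]
sidenose [ 1.5 -2.1]
sidepk2 [-1.2  1.3]
sidepk3 [0.6 1.7]
sidepk1 [-0.8 -0.6]
wristcarriage [-2.9  0.5]
wristpush_plate [ 1.2 -1.8]
wristnose [1.4 0.2]
wristpk3 [4. 0.]
wristpk2 [-2.2  1.3]
wristpk1 [ 4.  -2.1]
car [ 0.4499 -0.077   1.5103] in track -0.1174 -0.0906 1.5744
[[ 0.4472 -0.1209  0.021 ]]
[[ 0.4505 -0.067   0.021 ]]
[[ 0.4537 -0.0131  0.021 ]]
[ 0.57303867 -0.0780401   0.24168788] 0.5561368348563429 [[ 0.063  0.998]
 [ 0.998 -0.063]]
```

View pics/w1.png

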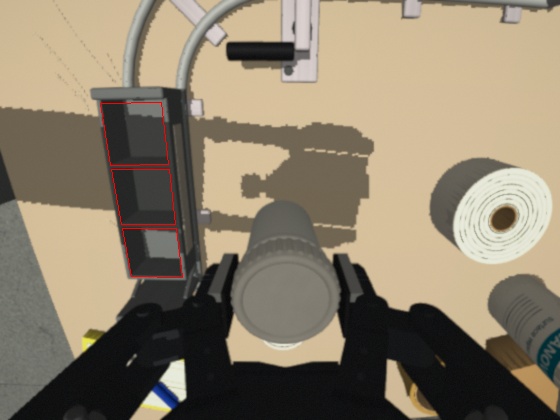

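{"api": "step_arm", "payload": {"targets": [[[0,0,0],[14.3,-30.3,0],40],[[0,0,0],[14.4,-30.4,0],40],[[0,0,0],[14.4,-30.4,0],40],[[0,0,0],[14.3,-30.3,0],40],[[0,0,0],[0,0,0],40]]}}

```text
time: 6.82
tool_pos: [0.45, -0.0111, 0.2403]
tcp_rot: [-2.285, -2.148, 0.005]
wrist_force: [-0.1, -0.4, -0.4]
width: 0.559
grip_force: 21.0
```

{"api": "step_arm", "payload": {"targets": [[[0,0,0],[0,0,0],40],[[0,0,0],[0,0,20],40],[[0,0,0],[0,0,20],40],[[0,0,0],[0,0,0],40],[[0,0,0],[0,0,0],40]]}}

```text
time: 7.23
tool_pos: [0.4556, -0.0134, 0.2013]
tcp_rot: [-2.29, -2.149, 0.002]
wrist_force: [-0.3, 0.0, 0.4]
width: 0.559
grip_force: 21.1
```

```bash
python3 - <<'E'
from car import *
s=read_state();print(s["tool_pos"],s["width"],Ro.from_rotvec(s["tcp_rot"]).as_matrix().round(3))
p=look_car(("top","side"),(.452,-.077,1.509))
im=np.ascontiguousarray(read_camera("side")); k=K("side"); print(k[0][0,0])
a=im[150:280,260:420]; b=read_camera("top")[220:330,230:400]
cv2.imwrite("pics/s2.png",np.hstack([cv2.resize(a,(480,390)),cv2.resize(b,(320,390))])[:,:,::-1])
E
```

```text
[ 0.45560928 -0.01343525  0.20128844] 0.5588398880267332 [[ 0.063  0.998 -0.002]
 [ 0.998 -0.063  0.   ]
 [-0.    -0.002 -1.   ]]
topcarriage [1.1 1.8]
toppush_plate [ 0.  -0.3]
toppk1 [-1.4 -1.4]
sidecarriage [-1.2  1.7]
sidepush_plate [ 2.5 -0.5]
sidenose [ 0.6 -0.7]
sidepk3 [ 0.4 -0.2]
sidepk1 [-0.2  1.9]
sidepk2 [-1.1 -1.4]
car [ 0.4516 -0.0773  1.5117] in track -0.1156 -0.0908 1.5758
421.4531686483931
```

View pics/s2.png

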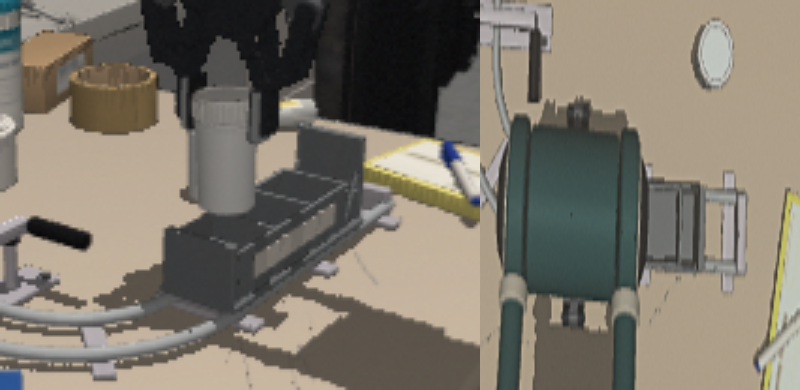

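{"api": "step_arm", "payload": {"targets": [[[0,0,0],[0,0,12],40],[[0,0,0],[0,0,12],40],[[0,0,0],[0,0,10],40],[[0,0,0],[0,0,8],40],[[0,0,0],[0,0,0],40]]}}

```text
time: 8.25
tool_pos: [0.4541, -0.013, 0.1579]
tcp_rot: [-2.288, -2.148, 0.004]
wrist_force: [-0.7, 0.0, -0.2]
width: 0.563
grip_force: 21.1
```

{"api": "step_arm", "payload": {"targets": [[[0,0,0],[0,0,5],40],[[0,0,0],[0,0,4],40],[[0,0,0],[0,0,3],40],[[0,0,0],[0,0,0],40],[[0,0,0],[0,0,0],40]]}}

```text
time: 8.67
tool_pos: [0.4556, -0.0131, 0.1479]
tcp_rot: [-2.29, -2.15, 0.0]
wrist_force: [-0.0, -0.6, -0.7]
width: 0.556
grip_force: 21.1
```

{"api": "step_arm", "payload": {"targets": [[[0,0,0],[0,0,1.5],40],[[0,0,0],[0,0,1],40],[[0,0,0],[0,0,0],64],[[0,0,0],[0,0,0],64],[[0,0,0],[0,0,0],64]]}}

```text
time: 9.08
tool_pos: [0.4556, -0.0131, 0.1455]
tcp_rot: [2.29, 2.15, 0.0]
wrist_force: [0.2, -0.1, -0.6]
width: 0.751
grip_force: 0.0
```

{"api": "step_arm", "payload": {"targets": [[[0,0,0],[0,0,0],70],[[0,0,0],[0,0,-15],70],[[0,0,0],[0,0,-30],70],[[0,0,0],[0,0,-40],70],[[0,0,0],[0,0,0],70]]}}

```text
time: 9.5
tool_pos: [0.4599, -0.0134, 0.238]
tcp_rot: [2.283, 2.144, 0.013]
wrist_force: [1.4, -0.7, 1.2]
width: 0.816
grip_force: 0.0
```

```bash
python3 - <<'E'
from car import *
s=read_state();print(s["time"],s["tool_pos"],s["width"],Ro.from_rotvec(s["tcp_rot"]).as_matrix().round(3)[:2,:2])
im=read_camera("side"); a=im[130:280,230:420]; b=read_camera("wrist"); 
cv2.imwrite("pics/s3.png",np.hstack([cv2.resize(a,(400,300)),cv2.resize(b,(400,300))])[:,:,::-1])
E
```

```text
9.5 [ 0.45986919 -0.0134369   0.23798588] 0.8157286242425581 [[ 0.063  0.998]
 [ 0.998 -0.063]]
```

View pics/s3.png

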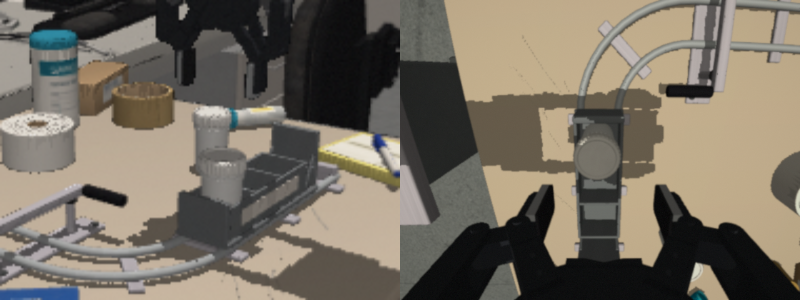

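{"api": "step_arm", "payload": {"targets": [[[0,0,0],[-29,19.8,0],75],[[0,0,0],[-29,19.8,0],75],[[0,0,0],[-29,19.8,0],75],[[0,0,0],[-29,19.8,0],75],[[0,0,0],[-29,19.8,0],75]]}}

```text
time: 10.02
tool_pos: [0.5447, -0.1651, 0.2282]
tcp_rot: [-2.288, -2.148, 0.002]
wrist_force: [1.0, 1.2, -0.9]
width: 0.878
grip_force: 0.0
```

{"api": "step_arm", "payload": {"targets": [[[0,0,0],[-28.5,19.9,0],75],[[0,0,0],[0,0,0],75],[[0,0,0],[0,0,0],75],[[0,0,0],[0,0,20],75],[[0,0,0],[0,0,30],75]]}}

```text
time: 10.43
tool_pos: [0.5646, -0.1937, 0.1822]
tcp_rot: [2.287, 2.148, 0.004]
wrist_force: [1.3, -0.5, -0.0]
width: 0.88
grip_force: 0.0
```

{"api": "step_arm", "payload": {"targets": [[[0,0,0],[0,0,30],75],[[0,0,0],[0,0,28],75],[[0,0,0],[0,0,0],75],[[0,0,0],[0,0,0],40],[[0,0,0],[0,0,0],40]]}}

```text
time: 10.85
tool_pos: [0.5634, -0.1931, 0.1232]
tcp_rot: [2.289, 2.151, 0.0]
wrist_force: [1.0, -0.1, 0.1]
width: 0.613
grip_force: 0.0
```

{"api": "step_arm", "payload": {"targets": [[[0,0,0],[0,0,0],40],[[0,0,0],[0,0,0],40],[[0,0,0],[0,0,0],40],[[0,0,0],[0,0,0],40],[[0,0,0],[0,0,0],40]]}}

```text
time: 11.27
tool_pos: [0.5641, -0.1941, 0.1239]
tcp_rot: [2.289, 2.149, 0.002]
wrist_force: [0.1, 0.2, 4.2]
width: 0.56
grip_force: 21.5
```

{"api": "step_arm", "payload": {"targets": [[[0,0,0],[0,0,-20],40],[[0,0,0],[0,0,-35],40],[[0,0,0],[0,0,-35],40],[[0,0,0],[0,0,-28],40],[[0,0,0],[0,0,0],40]]}}

```text
time: 11.68
tool_pos: [0.5669, -0.1952, 0.2484]
tcp_rot: [2.282, 2.142, 0.009]
wrist_force: [1.1, -0.2, 1.2]
width: 0.561
grip_force: 21.3
```

```bash
python3 - <<'E'
from car import *
s=read_state()
p=look_car(("top","side","wrist"),(.452,-.077,1.509))
s=read_state();T=s["tool_pos"];R=Ro.from_rotvec(s["tcp_rot"]).as_matrix();print(T,R.round(3)[:2,:2])
for P in PK: X=t2w(p,P)[0]; print(X, (R.T@(X-T)).round(4))
E
```

```text
topcarriage [-0.3  0.9]
toppush_plate [1.6 2.6]
topnose [-1.9 -1.7]
toppk1 [ 0.5 -1.9]
toppk2 [ 0.6 -0.5]
toppk3 [ 1.2 -0.3]
sidecarriage [-3.9  3. ]
sidepush_plate [ 1.3 -0.9]
sidenose [-0.7  1.6]
sidepk1 [-3.   0.4]
sidepk3 [2.6 0.6]
sidepk2 [-0.5 -1.6]
wristcarriage [-1.7  3.5]
wristpush_plate [-0.  -0.4]
wristpk2 [-1.1  0.3]
wristpk1 [ 3.  -2.7]
car [ 0.4516 -0.0763  1.4918] in track -0.1156 -0.0898 1.5559
[ 0.56323591 -0.19374206  0.24017981] [[ 0.063  0.998]
 [ 0.998 -0.063]]
[ 0.44817213 -0.12018806  0.021     ] [ 0.0662 -0.1194  0.2192]
[ 0.45243483 -0.06635657  0.021     ] [ 0.1202 -0.1185  0.2192]
[ 0.45669753 -0.01252508  0.021     ] [ 0.1741 -0.1177  0.2192]
```

{"api": "step_arm", "payload": {"targets": [[[0,0,0],[24,-23.7,0],40],[[0,0,0],[24,-23.7,0],40],[[0,0,0],[24,-23.7,0],40],[[0,0,0],[24,-23.7,0],40],[[0,0,0],[24,-23.7,0],40]]}}

```text
time: 12.85
tool_pos: [0.4514, -0.0656, 0.2403]
tcp_rot: [-2.291, -2.15, -0.0]
wrist_force: [0.9, 0.4, 0.0]
width: 0.557
grip_force: 21.2
```

{"api": "step_arm", "payload": {"targets": [[[0,0,0],[0,0,0],40],[[0,0,0],[0,0,0],40],[[0,0,0],[0,0,20],40],[[0,0,0],[0,0,20],40],[[0,0,0],[0,0,0],40]]}}

```text
time: 13.27
tool_pos: [0.4512, -0.0667, 0.1974]
tcp_rot: [-2.288, -2.147, 0.005]
wrist_force: [0.4, -0.5, -1.1]
width: 0.559
grip_force: 21.2
```

{"api": "step_arm", "payload": {"targets": [[[0,0,0],[0,0,12],40],[[0,0,0],[0,0,12],40],[[0,0,0],[0,0,10],40],[[0,0,0],[0,0,8],40],[[0,0,0],[0,0,0],40]]}}

```text
time: 13.68
tool_pos: [0.4519, -0.0667, 0.157]
tcp_rot: [-2.289, -2.148, 0.003]
wrist_force: [-0.4, -0.6, 0.1]
width: 0.562
grip_force: 21.2
```

{"api": "step_arm", "payload": {"targets": [[[0,0,0],[0,0,5],40],[[0,0,0],[0,0,4],40],[[0,0,0],[0,0,2],40],[[0,0,0],[0,0,0],40],[[0,0,0],[0,0,0],40]]}}

```text
time: 14.1
tool_pos: [0.4526, -0.0665, 0.1475]
tcp_rot: [2.29, 2.15, 0.0]
wrist_force: [-0.3, 0.2, -1.0]
width: 0.561
grip_force: 21.2
```

{"api": "step_arm", "payload": {"targets": [[[0,0,0],[0,0,1.5],40],[[0,0,0],[0,0,1],40],[[0,0,0],[0,0,0],64],[[0,0,0],[0,0,0],64],[[0,0,0],[0,0,0],64]]}}

```text
time: 14.52
tool_pos: [0.4527, -0.0665, 0.145]
tcp_rot: [2.29, 2.15, 0.0]
wrist_force: [-0.4, -0.3, -0.7]
width: 0.748
grip_force: 0.0
```

{"api": "step_arm", "payload": {"targets": [[[0,0,0],[0,0,0],64],[[0,0,0],[0,0,-15],64],[[0,0,0],[0,0,-30],64],[[0,0,0],[0,0,-40],64],[[0,0,0],[0,0,-20],64]]}}

```text
time: 14.93
tool_pos: [0.4539, -0.0668, 0.2538]
tcp_rot: [2.288, 2.148, 0.004]
wrist_force: [1.0, 0.4, -0.3]
width: 0.747
grip_force: 0.0
```

{"api": "step_arm", "payload": {"targets": [[[0,0,-0.1208],[0,0,0],64],[[0,0,-0.1208],[0,0,0],64],[[0,0,-0.1208],[0,0,0],64],[[0,0,-0.1208],[0,0,0],64],[[0,0,-0.1208],[0,0,0],64]]}}

```text
time: 15.35
tool_pos: [0.4525, -0.0665, 0.2501]
tcp_rot: [1.539, 2.739, 0.0]
wrist_force: [0.8, -0.1, 0.2]
width: 0.749
grip_force: 0.0
```

{"api": "step_arm", "payload": {"targets": [[[0,0,-0.1208],[0,0,0],64],[[0,0,-0.1208],[0,0,0],64],[[0,0,-0.1208],[0,0,0],64],[[0,0,-0.1208],[0,0,0],64],[[0,0,-0.1208],[0,0,0],64]]}}

```text
time: 15.77
tool_pos: [0.4525, -0.0665, 0.2499]
tcp_rot: [0.655, 3.073, 0.0]
wrist_force: [-0.7, -0.4, -1.1]
width: 0.749
grip_force: 0.0
```

{"api": "step_arm", "payload": {"targets": [[[0,0,-0.1208],[0,0,0],64],[[0,0,-0.1208],[0,0,0],64],[[0,0,-0.1208],[0,0,0],64],[[0,0,0],[0,0,0],64],[[0,0,0],[0,0,0],64]]}}

```text
time: 16.18
tool_pos: [0.4525, -0.0665, 0.2499]
tcp_rot: [-0.105, -3.14, -0.0]
wrist_force: [-0.6, -0.8, -0.1]
width: 0.747
grip_force: 0.0
```

```bash
python3 - <<'E'
from car import *
p=look_car(("top","side","wrist"),(.452,-.077,1.509))
s=read_state();T=s["tool_pos"];R=Ro.from_rotvec(s["tcp_rot"]).as_matrix();print(s["time"],T,R.round(3)[:2,:2],s["q"].round(2))
H=(-.014,.035,.052)
for c in("wrist","side","top"):
    k=K(c)
    for d in tip_of(c,"stop_arm_grip"): print(c,d["score"],plane(k,d["at"][::-1],.052).round(4),t2w(TK,H).round(4))
X=t2w(TK,(-.018,.035,.052))[0]; print((R.T@(X-T)).round(4))
im=read_camera("side"); a=im[130:280,230:420]; b=read_camera("wrist"); 
cv2.imwrite("pics/s4.png",np.hstack([cv2.resize(a,(400,300)),cv2.resize(b,(400,300))])[:,:,::-1])
E
```

```text
topnose [-2.4  0.6]
toppk3 [-0.3  2.7]
sidecarriage [2.8 0.7]
sidepush_plate [ 1.7 -1.9]
sidenose [-3.1  0.4]
sidepk1 [-3.4 -0.8]
sidepk3 [1.  0.7]
wristcarriage [-2.9  2.2]
wristpush_plate [1.2 0.4]
wristnose [-3.9  0.2]
wristpk1 [ 1.9 -1.7]
car [ 0.4511 -0.0781  1.5074] in track -0.1161 -0.0917 1.5715
16.9333 [ 0.45256189 -0.0665282   0.24991994] [[-0.998  0.063]
 [ 0.063  0.998]] [-0.2  -0.11  2.11  0.    1.14 -1.71]
wrist 0.76 [0.5616 0.0409 0.052 ] [[0.5611 0.0417 0.052 ]]
side 0.76 [0.5654 0.0411 0.052 ] [[0.5611 0.0417 0.052 ]]
top 0.68 [0.5678 0.1983 0.052 ] [[0.5611 0.0417 0.052 ]]
top 0.59 [0.5659 0.0414 0.052 ] [[0.5611 0.0417 0.052 ]]
[-0.0974  0.1149  0.1979]
```

View pics/s4.png

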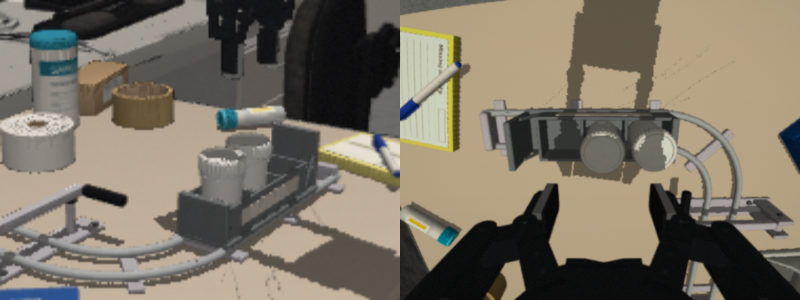

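{"api": "step_arm", "payload": {"targets": [[[0,0,0],[-24,28.6,0],60],[[0,0,0],[-24,28.6,0],60],[[0,0,0],[-24,28.6,0],60],[[0,0,0],[-24,28.6,0],60],[[0,0,0],[0,0,20],60]]}}

```text
time: 17.6
tool_pos: [0.5625, 0.0457, 0.2346]
tcp_rot: [0.095, 3.128, 0.005]
wrist_force: [1.4, -0.2, 0.8]
width: 0.702
grip_force: 0.0
```

{"api": "step_arm", "payload": {"targets": [[[0,0,0],[0,0,25],60],[[0,0,0],[0,0,30],60],[[0,0,0],[0,0,30],60],[[0,0,0],[0,0,25],60],[[0,0,0],[0,0,14],60]]}}

```text
time: 18.02
tool_pos: [0.5535, 0.0416, 0.1023]
tcp_rot: [-0.099, -3.135, 0.0]
wrist_force: [-1.0, 0.5, -0.4]
width: 0.702
grip_force: 0.0
```

{"api": "step_arm", "payload": {"targets": [[[0,0,0],[0,0,0],30],[[0,0,0],[0,0,0],20],[[0,0,0],[0,0,0],5],[[0,0,0],[0,0,0],5],[[0,0,0],[0,0,0],5]]}}

```text
time: 18.43
tool_pos: [0.557, 0.0423, 0.1077]
tcp_rot: [0.1, 3.136, 0.003]
wrist_force: [1.3, 4.2, -0.2]
width: 0.155
grip_force: 21.3
```

{"api": "step_arm", "payload": {"targets": [[[0,0,0],[0,0,0],5],[[0,0,0],[0,0,0],5],[[0,0,0],[0,0,0],5],[[0,0,0],[0,0,0],5]]}}

```text
time: 18.77
tool_pos: [0.557, 0.0423, 0.1077]
tcp_rot: [0.1, 3.136, 0.002]
wrist_force: [1.0, 5.6, 3.1]
width: 0.154
grip_force: 21.6
```

```bash
python3 -c "
import numpy as np
A=np.linspace(0,1.85,17);y=185-150*np.cos(A);z=52+150*np.sin(A)
print([(round(a,1),round(-b,1)) for a,b in zip(np.diff(y),np.diff(z))])"
```

```text
[(np.float64(1.0), np.float64(-17.3)), (np.float64(3.0), np.float64(-17.1)), (np.float64(4.9), np.float64(-16.6)), (np.float64(6.8), np.float64(-15.9)), (np.float64(8.6), np.float64(-15.0)), (np.float64(10.3), np.float64(-13.9)), (np.float64(11.8), np.float64(-12.7)), (np.float64(13.2), np.float64(-11.2)), (np.float64(14.4), np.float64(-9.6)), (np.float64(15.4), np.float64(-7.9)), (np.float64(16.2), np.float64(-6.1)), (np.float64(16.8), np.float64(-4.1)), (np.float64(17.2), np.float64(-2.2)), (np.float64(17.3), np.float64(-0.2)), (np.float64(17.2), np.float64(1.8)), (np.float64(16.9), np.float64(3.8))]
```

{"api": "step_arm", "payload": {"targets": [[[0,0,0],[0,1.0,-17.3],5],[[0,0,0],[0,3.0,-17.1],5],[[0,0,0],[0,4.9,-16.6],5],[[0,0,0],[0,6.8,-15.9],5],[[0,0,0],[0,8.6,-15.0],5]]}}

```text
time: 19.18
tool_pos: [0.5581, 0.0659, 0.1893]
tcp_rot: [0.1, 3.137, -0.0]
wrist_force: [4.1, 3.5, -4.1]
width: 0.152
grip_force: 20.5
```

{"api": "step_arm", "payload": {"targets": [[[0,0,0],[0,10.3,-13.9],5],[[0,0,0],[0,11.8,-12.7],5],[[0,0,0],[0,13.2,-11.2],5],[[0,0,0],[0,14.4,-9.6],5],[[0,0,0],[0,15.4,-7.9],5]]}}

```text
time: 19.6
tool_pos: [0.5624, 0.13, 0.2463]
tcp_rot: [0.1, 3.136, -0.004]
wrist_force: [0.9, -4.2, 4.7]
width: 0.155
grip_force: 21.0
```

{"api": "step_arm", "payload": {"targets": [[[0,0,0],[0,16.2,-6.1],5],[[0,0,0],[0,16.8,-4.1],5],[[0,0,0],[0,17.2,-2.2],5],[[0,0,0],[0,17.3,-0.2],5],[[0,0,0],[0,17.2,1.8],5]]}}

```text
time: 20.02
tool_pos: [0.5678, 0.2161, 0.2561]
tcp_rot: [0.099, 3.136, -0.0]
wrist_force: [2.6, -1.0, 1.4]
width: 0.154
grip_force: 21.4
```

{"api": "step_arm", "payload": {"targets": [[[0,0,0],[0,16.9,3.8],5],[[0,0,0],[0,0,0],5],[[0,0,0],[0,0,0],5]]}}

```text
time: 20.27
tool_pos: [0.5688, 0.2336, 0.2518]
tcp_rot: [0.097, 3.136, 0.002]
wrist_force: [3.3, 1.1, 4.5]
width: 0.154
grip_force: 21.9
```

{"api": "step_arm", "payload": {"targets": [[[0,0,0],[0,0,0],60],[[0,0,0],[0,0,0],70],[[0,0,0],[0,0,0],70],[[0,0,0],[0,0,0],70],[[0,0,0],[0,4,0],70]]}}

```text
time: 20.68
tool_pos: [0.5675, 0.2351, 0.2495]
tcp_rot: [-0.101, -3.138, 0.002]
wrist_force: [0.5, -0.1, -0.4]
width: 0.816
grip_force: 0.0
```

{"api": "step_arm", "payload": {"targets": [[[0,0,0],[0,4,-10],70],[[0,0,0],[0,0,-20],70],[[0,0,0],[0,0,-30],70],[[0,0,0],[0,0,-30],70],[[0,0,0],[0,0,0],70]]}}

```text
time: 21.1
tool_pos: [0.5708, 0.2415, 0.3488]
tcp_rot: [0.099, 3.129, 0.008]
wrist_force: [1.3, 0.4, 2.2]
width: 0.821
grip_force: 0.0
```

```bash
python3 - <<'E'
from car import *
p=look_car(("top","side"),(.452,-.077,1.509))
s=read_state();T=s["tool_pos"];R=Ro.from_rotvec(s["tcp_rot"]).as_matrix();print(s["time"],T,R.round(3)[:2,:2],s["q"].round(2))
a=read_camera("side"); b=read_camera("top")
cv2.imwrite("pics/s5.png",np.hstack([cv2.resize(a[100:310,140:420],(400,300)),cv2.resize(b[100:310,120:400],(400,300))])[:,:,::-1])
E
```

```text
topcarriage [ 4.1 -3. ]
toppush_plate [0.2 0.5]
topnose [-2.1 -0.1]
toppk1 [2.6 0.6]
toppk2 [ 3.5 -1.1]
toppk3 [-1.   1.2]
sidecarriage [-1.2  2.4]
sidepush_plate [2.4 1.3]
sidenose [0.2 1.4]
sidepk3 [1.5 2.2]
sidepk2 [-2.3 -2.8]
sidepk1 [-2.2  3.4]
car [ 0.4509 -0.0603  1.5147] in track -0.1174 -0.0739 1.5788
21.6 [0.56783483 0.23999744 0.33887414] [[-0.998  0.063]
 [ 0.063  0.998]] [ 0.36  0.14  1.69  0.    1.32 -1.15]
```

View pics/s5.png

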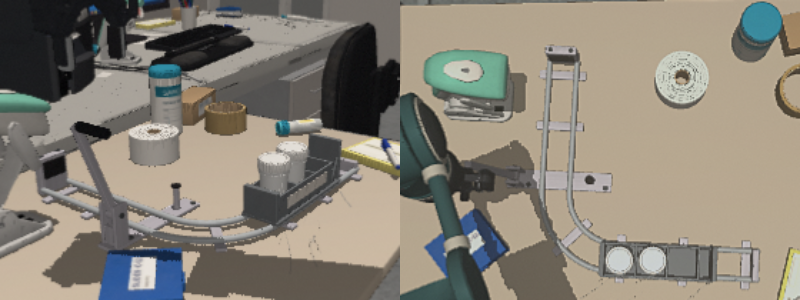

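{"api": "step_arm", "payload": {"targets": [[[0,0,0],[8,-33.6,0],70],[[0,0,0],[8,-33.6,0],60],[[0,0,0],[8,-33.6,0],50],[[0,0,0],[8,-33.6,0],40],[[0,0,0],[8,-33.6,0],40]]}}

```text
time: 22.12
tool_pos: [0.5169, 0.0738, 0.3399]
tcp_rot: [-0.098, -3.14, 0.0]
wrist_force: [0.3, -0.1, 0.1]
width: 0.473
grip_force: 0.0
```

{"api": "step_arm", "payload": {"targets": [[[0,0,0],[8,-33.6,0],40],[[0,0,0],[8,-33.6,0],40],[[0,0,0],[8,-33.6,0],40],[[0,0,0],[8,-33.6,0],40],[[0,0,0],[8,-33.6,0],40]]}}

```text
time: 22.53
tool_pos: [0.4663, -0.0915, 0.3402]
tcp_rot: [0.099, 3.14, -0.0]
wrist_force: [0.4, -0.8, 0.2]
width: 0.468
grip_force: 0.0
```

{"api": "step_arm", "payload": {"targets": [[[0,0,0],[8,-33.6,0],40],[[0,0,0],[8,-33.6,0],40],[[0,0,0],[0,0,30],40],[[0,0,0],[0,0,30],40],[[0,0,0],[0,0,30],40]]}}

```text
time: 22.95
tool_pos: [0.447, -0.1574, 0.25]
tcp_rot: [0.103, 3.137, -0.001]
wrist_force: [0.4, -1.1, -0.4]
width: 0.473
grip_force: 0.0
```

```bash
python3 - <<'E'
from car import *
p=look_car(("top","side","wrist"),(.451,-.062,1.509))
s=read_state();T=s["tool_pos"];R=Ro.from_rotvec(s["tcp_rot"]).as_matrix();print(s["time"],T,R.round(3)[:2,:2],s["q"].round(2))
X=t2w(p,(-.096,0,.14))[0]; print("plate in tool",(R.T@(X-T)).round(4))
b=np.ascontiguousarray(read_camera("wrist")); k=K("wrist")
for z in(.09,):
  for x in(-.1,-.092): cv2.polylines(b,[proj(k,t2w(p,[[x,-.029,z],[x,.029,z]])).round().astype(int)],False,(255,0,0),1)
a=read_camera("side")
cv2.imwrite("pics/s6.png",np.hstack([cv2.resize(a[100:310,220:500],(400,300)),cv2.resize(b,(400,300),interpolation=cv2.INTER_AREA)])[:,:,::-1])
E
```

```text
topcarriage [-0.2  2.8]
topnose [-1.5  1.3]
toppk2 [-1.6  1.5]
toppk3 [3.  1.5]
toppk1 [-1.6 -2.6]
sidecarriage [1.8 5.1]
sidepush_plate [2.9 2.5]
sidenose [ 0.4 -0.8]
sidepk3 [-0.1 -2.3]
sidepk1 [-1.8  1. ]
sidepk2 [-0.5  1.7]
wristcarriage [-0.4  4.3]
wristpush_plate [1.7 0. ]
wristpk1 [-0.6 -0.9]
wristpk2 [-3.1  1.9]
car [ 0.4508 -0.0583  1.498 ] in track -0.1177 -0.0719 1.5621
23.7 [ 0.44696316 -0.15611807  0.25042084] [[-0.998  0.063]
 [ 0.063  0.998]] [-0.39 -0.08  2.08 -0.    1.14 -1.9 ]
plate in tool [0.0033 0.0019 0.1104]
```

View pics/s6.png

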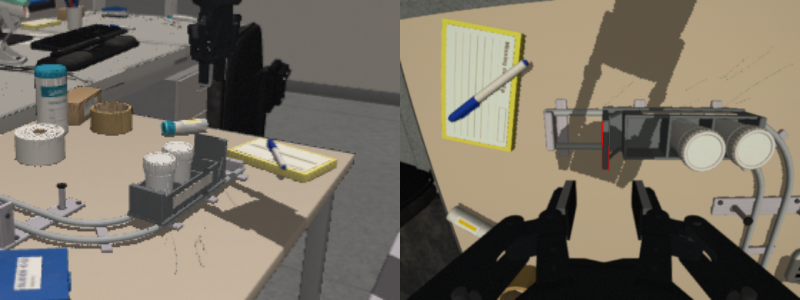

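{"api": "step_arm", "payload": {"targets": [[[0,0,0],[0,1,30],40],[[0,0,0],[0,0,30],40],[[0,0,0],[0,0,30],40],[[0,0,0],[0,0,22],40],[[0,0,0],[0,0,0],40]]}}

```text
time: 24.22
tool_pos: [0.4432, -0.1536, 0.1332]
tcp_rot: [-0.099, -3.131, -0.006]
wrist_force: [-1.3, 0.2, 0.4]
width: 0.468
grip_force: 0.0
```

{"api": "step_arm", "payload": {"targets": [[[0,0,0],[0,0,0],28],[[0,0,0],[0,0,0],22],[[0,0,0],[0,0,0],17],[[0,0,0],[0,0,0],17],[[0,0,0],[0,0,0],17]]}}

```text
time: 24.63
tool_pos: [0.448, -0.1556, 0.1397]
tcp_rot: [0.099, 3.137, -0.002]
wrist_force: [-1.1, -0.3, -0.5]
width: 0.201
grip_force: 0.0
```

```bash
cat > path.py <<'E'
from car import *
def cl(s):  # centre line, s=0 at start of bend
    L=.115*np.pi/2
    if s<0: return np.array([-.115,s])
    if s<L: a=s/.115; return .115*np.array([-np.cos(a),np.sin(a)])
    return np.array([s-L,.115])
def pose(sr):  # rear roller arclength -> carriage centre, heading (track)
    from scipy.optimize import brentq
    r=cl(sr); sf=brentq(lambda s:np.linalg.norm(cl(s)-r)-.12,sr+.05,sr+.2)
    f=cl(sf); return (r+f)/2, np.arctan2(*(f-r)[::-1])
def tcp(sr,off):  # tool point world xy + heading at carriage x=off
    c,h=pose(sr); X=t2w(TK,[*(c+off*np.array([np.cos(h),np.sin(h)])),0])[0]; return X[:2],h+TK[2]
def plan(ss,off=-.092):
    s=read_state(); T=s["tool_pos"]; R=Ro.from_rotvec(s["tcp_rot"]).as_matrix()
    print("t",round(s["time"],2),"TCP",T.round(4),"F",s["wrist_force"].round(1),"w",round(s["width"]*85.4,1))
    xy=T[:2]; yaw=np.arctan2(R[1,1],R[0,1]) # direction of tool y
    for sr in ss:
        X,h=tcp(sr,off); dw=X-xy; dth=(h-yaw+np.pi)%(2*np.pi)-np.pi
        # express in tool axes before the turn and after it; tool z is down
        f=lambda a:(1000*np.array([np.array([np.cos(a+np.pi/2),np.sin(a+np.pi/2)])@dw,np.array([np.cos(a),np.sin(a)])@dw])).round(1)
        print(round(sr,4),"turn z",round(-dth,4),"before",f(yaw),"after",f(h)); xy=X;yaw=h
E
python3 - <<'E'
from path import *
plan(np.arange(-.126,.01,.012))
E
```

```text
t 24.63 TCP [ 0.448  -0.1556  0.1397] F [-1.1 -0.3 -0.5] w 17.2
-0.126 turn z 0.0007 before [ 0.8 11.1] after [ 0.8 11.1]
-0.114 turn z 0.0013 before [ 0. 12.] after [ 0.1 12. ]
-0.102 turn z 0.0105 before [ 0.4 12. ] after [ 0.5 12. ]
-0.09 turn z 0.0212 before [ 0.8 12. ] after [ 1.1 12. ]
-0.078 turn z 0.0324 before [ 1.4 12. ] after [ 1.8 12. ]
-0.066 turn z 0.0439 before [ 2.2 12. ] after [ 2.7 11.9]
-0.054 turn z 0.0557 before [ 3.1 12. ] after [ 3.8 11.8]
-0.042 turn z 0.0674 before [ 4.1 11.9] after [ 4.9 11.6]
-0.03 turn z 0.0786 before [ 5.3 11.8] after [ 6.2 11.3]
-0.018 turn z 0.0889 before [ 6.5 11.6] after [ 7.5 10.9]
-0.006 turn z 0.0976 before [ 7.8 11.2] after [ 8.8 10.4]
0.006 turn z 0.1036 before [ 8.9 10.8] after [10.   9.8]
```

{"api": "step_arm", "payload": {"targets": [[[0,0,0],[0.8,11,0],17],[[0,0,0.0013],[0,12,0],17],[[0,0,0.0105],[0.4,12,0],17],[[0,0,0.021],[0.8,12,0],17],[[0,0,0.0324],[1.4,12,0],17]]}}

```text
time: 25.05
tool_pos: [0.4493, -0.0963, 0.1397]
tcp_rot: [0.202, 3.131, -0.004]
wrist_force: [1.1, -6.4, 2.8]
width: 0.203
grip_force: 2.9
```

```bash
python3 - <<'E'
from path import *
look_car(("top","side"),(.452,-.01,1.45),pock=False)
plan(np.arange(-.066,.03,.012))
E
```

```text
topcarriage [ 1.4 -0.8]
topnose [-0.2 -0. ]
sidecarriage [2.1 2.4]
sidepush_plate [-0.3 -0.7]
sidenose [-0.8  1.4]
car [ 0.4587 -0.0033  1.5016] in track -0.1133 -0.0165 1.5657
t 25.45 TCP [ 0.4476 -0.0962  0.1379] F [-0.  -0.1  0.2] w 16.5
-0.066 turn z 0.0447 before [ 0.9 12.1] after [ 1.4 12. ]
-0.054 turn z 0.0557 before [ 3.1 12. ] after [ 3.8 11.8]
-0.042 turn z 0.0674 before [ 4.1 11.9] after [ 4.9 11.6]
-0.03 turn z 0.0786 before [ 5.3 11.8] after [ 6.2 11.3]
-0.018 turn z 0.0889 before [ 6.5 11.6] after [ 7.5 10.9]
-0.006 turn z 0.0976 before [ 7.8 11.2] after [ 8.8 10.4]
0.006 turn z 0.1036 before [ 8.9 10.8] after [10.   9.8]
0.018 turn z 0.1043 before [ 9.  10.7] after [10.1  9.7]
```

{"api": "step_arm", "payload": {"targets": [[[0,0,0.0447],[0.9,12,0],17],[[0,0,0.0557],[3.1,12,0],17],[[0,0,0.0674],[4.1,11.9,0],17],[[0,0,0.0786],[5.3,11.8,0],17],[[0,0,0.0889],[6.5,11.6,0],17]]}}

```text
time: 25.87
tool_pos: [0.4423, -0.0339, 0.138]
tcp_rot: [-0.728, -3.055, 0.004]
wrist_force: [-1.9, -4.3, 1.0]
width: 0.198
grip_force: 2.1
```

```bash
python3 - <<'E'
from path import *
look_car(("top","side"),(.475,.05,1.1),pock=False)
plan(np.arange(-.006,.09,.012))
c,h=pose(-.018);print("expected",c,h)
E
```

```text
topcarriage [-0.5 -2. ]
topnose [-2.4 -0.5]
sidecarriage [-0.3  0.4]
sidepush_plate [ 2.  -1.9]
sidenose [ 1.4 -0.5]
car [0.4853 0.0513 1.1593] in track -0.0902 0.0397 1.2234
t 26.27 TCP [ 0.443  -0.0337  0.1381] F [-0.4  0.3 -0.4] w 16.8
-0.006 turn z 0.0979 before [ 8.3 11.3] after [ 9.4 10.5]
0.006 turn z 0.1036 before [ 8.9 10.8] after [10.   9.8]
0.018 turn z 0.1043 before [ 9.  10.7] after [10.1  9.7]
0.03 turn z 0.1043 before [ 9.  10.7] after [10.1  9.7]
0.042 turn z 0.1043 before [ 9.  10.7] after [10.1  9.7]
0.054 turn z 0.1043 before [ 9.  10.7] after [10.1  9.7]
0.066 turn z 0.0989 before [ 8.9 10.7] after [9.9 9.8]
0.078 turn z 0.0883 before [ 8.5 10.7] after [9.4 9.9]
expected [-0.09164172  0.03726654] 1.1709197368013147
```

{"api": "step_arm", "payload": {"targets": [[[0,0,0.0979],[8.3,11.3,0],17],[[0,0,0.1036],[8.9,10.8,0],17],[[0,0,0.1043],[9,10.7,0],17],[[0,0,0.1043],[9,10.7,0],17],[[0,0,0.1043],[9,10.7,0],17]]}}

```text
time: 26.68
tool_pos: [0.4407, 0.0353, 0.138]
tcp_rot: [-1.482, -2.769, 0.005]
wrist_force: [-2.5, -5.5, 2.1]
width: 0.196
grip_force: 2.5
```

```bash
python3 - <<'E'
from path import *
look_car(("top","side"),(.51,.1,.6),pock=False)
plan(np.arange(.054,.15,.012))
c,h=pose(.042);print("expected",c,h)
E
```

```text
topcarriage [ 0.9 -2. ]
topnose [-0.8 -3. ]
sidecarriage [3.4 1.4]
sidepush_plate [-0.2  0.9]
sidenose [0.5 2.2]
car [0.5203 0.0867 0.6394] in track -0.0575 0.0773 0.7035
t 27.08 TCP [0.4416 0.0357 0.138 ] F [-0.6  0.1 -0.6] w 16.9
0.054 turn z 0.1048 before [ 9.1 10.9] after [10.2  9.9]
0.066 turn z 0.0989 before [ 8.9 10.7] after [9.9 9.8]
0.078 turn z 0.0883 before [ 8.5 10.7] after [9.4 9.9]
0.09 turn z 0.0786 before [ 8.  10.8] after [ 8.8 10.1]
0.102 turn z 0.0693 before [ 7.4 10.9] after [ 8.2 10.3]
0.114 turn z 0.0601 before [ 6.8 11. ] after [ 7.4 10.6]
0.126 turn z 0.0507 before [ 6.  11.2] after [ 6.5 10.9]
0.138 turn z 0.0412 before [ 5.1 11.4] after [ 5.5 11.2]
expected [-0.05989429  0.07770247] 0.6566906638474547
```

{"api": "step_arm", "payload": {"targets": [[[0,0,0.1048],[9.1,10.9,0],17],[[0,0,0.0989],[8.9,10.7,0],17],[[0,0,0.0883],[8.5,10.7,0],17],[[0,0,0.0786],[8,10.8,0],17],[[0,0,0.0693],[7.4,10.9,0],17]]}}

```text
time: 27.5
tool_pos: [0.473, 0.0946, 0.1373]
tcp_rot: [-2.048, -2.38, 0.006]
wrist_force: [-3.1, -2.5, 1.2]
width: 0.198
grip_force: 1.7
```

```bash
python3 - <<'E'
from path import *
look_car(("top","side"),(.57,.115,.2),pock=False)
plan(np.arange(.114,.18,.012))
c,h=pose(.102);print("expected",c,h)
a=read_camera("side"); b=read_camera("top")
cv2.imwrite("pics/s7.png",np.hstack([cv2.resize(a[100:310,100:380],(400,300)),cv2.resize(b[100:310,120:400],(400,300))])[:,:,::-1])
E
```

```text
topcarriage [ 1.2 -0.9]
topnose [ 0.3 -1.4]
sidecarriage [0.5 4. ]
sidepush_plate [0.5 1.8]
sidenose [-0.3  2. ]
car [0.5667 0.111  0.1168] in track -0.0128 0.1045 0.1809
t 27.9 TCP [0.4742 0.0946 0.1381] F [ 0.5 -0.1  0.2] w 16.9
0.114 turn z 0.0599 before [ 6.7 11.3] after [ 7.4 10.8]
0.126 turn z 0.0507 before [ 6.  11.2] after [ 6.5 10.9]
0.138 turn z 0.0412 before [ 5.1 11.4] after [ 5.5 11.2]
0.15 turn z 0.0314 before [ 4.  11.6] after [ 4.4 11.5]
0.162 turn z 0.0213 before [ 2.8 11.8] after [ 3.1 11.7]
0.174 turn z 0.011 before [ 1.5 11.9] after [ 1.6 11.9]
expected [-0.01406351  0.10207127] 0.21718212828618186
```

View pics/s7.png

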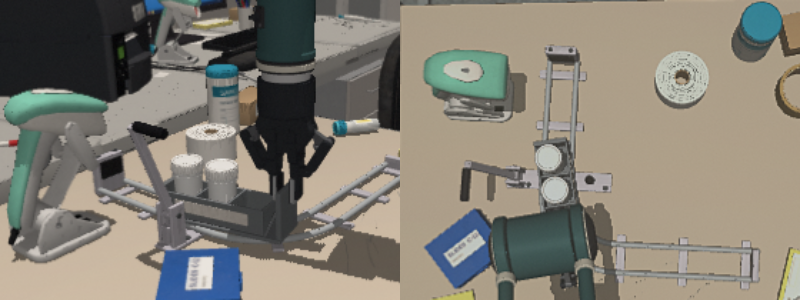

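{"api": "step_arm", "payload": {"targets": [[[0,0,0.0599],[6.7,11.3,0],17],[[0,0,0.0507],[6,11.2,0],17],[[0,0,0.0412],[5.1,11.4,0],17],[[0,0,0.0314],[4,11.6,0],17],[[0,0,0.0213],[2.8,11.8,0],17]]}}

```text
time: 28.42
tool_pos: [0.5283, 0.1222, 0.1373]
tcp_rot: [-2.277, -2.161, 0.006]
wrist_force: [-4.5, -2.3, 2.2]
width: 0.197
grip_force: 2.3
```

```bash
python3 - <<'E'
from path import *
look_car(("top","side"),(.63,.115,-.03),pock=False)
plan(np.arange(.174,.27,.012))
c,h=pose(.162);print("expected",c,h)
E
```

```text
topcarriage [ 0.4 -2.1]
topnose [-1.2 -4. ]
sidecarriage [0.7 1.9]
sidepush_plate [0.4 2. ]
sidenose [1.5 0.2]
car [ 0.6268  0.1191 -0.073 ] in track 0.0467 0.1164 -0.0089
t 28.82 TCP [0.5293 0.1223 0.1381] F [ 0.5 -0.5  0.2] w 17.2
0.174 turn z 0.0108 before [ 1.2 12.2] after [ 1.3 12.2]
0.186 turn z 0.0016 before [ 0.2 12. ] after [ 0.2 12. ]
0.198 turn z -0.0 before [ 0. 12.] after [ 0. 12.]
0.21 turn z -0.0 before [ 0. 12.] after [ 0. 12.]
0.222 turn z -0.0 before [-0. 12.] after [-0. 12.]
0.234 turn z -0.0 before [ 0. 12.] after [ 0. 12.]
0.246 turn z -0.0 before [-0. 12.] after [-0. 12.]
0.258 turn z -0.0 before [ 0. 12.] after [ 0. 12.]
0.27 turn z -0.0 before [ 0. 12.] after [ 0. 12.]
expected [0.04143522 0.1142462 ] 0.012563668746535394
```

{"api": "step_arm", "payload": {"targets": [[[0,0,0.0108],[1.2,12.2,0],17],[[0,0,0.0016],[0.2,12,0],17],[[0,0,0],[0,12,0],17],[[0,0,0],[0,12,0],17],[[0,0,0],[0,12,0],17]]}}

```text
time: 29.23
tool_pos: [0.5902, 0.1199, 0.1376]
tcp_rot: [-2.291, -2.149, 0.002]
wrist_force: [-2.9, -0.7, -0.7]
width: 0.199
grip_force: 1.2
```

{"api": "step_arm", "payload": {"targets": [[[0,0,0],[0,7,0],17],[[0,0,0],[0,6,0],17],[[0,0,0],[0,5,0],17],[[0,0,0],[0,5,0],17],[[0,0,0],[0,4,0],17]]}}

```text
time: 29.65
tool_pos: [0.617, 0.1183, 0.1379]
tcp_rot: [-2.291, -2.149, 0.001]
wrist_force: [-2.8, -0.3, -0.0]
width: 0.201
grip_force: 1.4
```

```bash
python3 - <<'E'
from path import *
look_car(("top","side"),(.71,.115,-.06),pock=False)
plan(np.arange(.2546,.255,.012))
E
```

```text
topcarriage [0.  0.4]
topnose [-0.5 -2.6]
sidecarriage [0.2 0.8]
sidepush_plate [0.3 0.6]
sidenose [ 0.5 -0.8]
car [ 0.7137  0.1157 -0.1248] in track 0.1336 0.1186 -0.0607
t 30.05 TCP [0.6173 0.1187 0.1385] F [-0.6 -0.  -0.8] w 16.9
0.2546 turn z -0.0 before [-0.4  4.8] after [-0.4  4.8]
```

{"api": "step_arm", "payload": {"targets": [[[0,0,0],[0,2.5,0],17],[[0,0,0],[0,2,0],17],[[0,0,0],[0,1.5,0],17],[[0,0,0],[0,1,0],17]]}}

```text
time: 30.38
tool_pos: [0.6215, 0.1182, 0.1378]
tcp_rot: [-2.289, -2.145, 0.008]
wrist_force: [-12.9, 1.4, 9.0]
width: 0.2
grip_force: 6.2
```

{"api": "step_arm", "payload": {"targets": [[[0,0,0],[0,1,0],17],[[0,0,0],[0,1,0],17],[[0,0,0],[0,0,0],17]]}}

```text
time: 30.63
tool_pos: [0.6218, 0.1182, 0.1378]
tcp_rot: [-2.287, -2.144, 0.013]
wrist_force: [-16.4, 1.3, 11.3]
width: 0.202
grip_force: 7.9
```

{"api": "step_arm", "payload": {"targets": [[[0,0,0],[0,-3,0],17],[[0,0,0],[0,-3,0],17],[[0,0,0],[0,0,0],22],[[0,0,0],[0,0,0],22],[[0,0,0],[0,0,0],22]]}}

```text
time: 31.05
tool_pos: [0.6206, 0.1183, 0.1383]
tcp_rot: [2.291, 2.148, 0.002]
wrist_force: [0.1, -0.0, 0.1]
width: 0.252
grip_force: 0.0
```

{"api": "step_arm", "payload": {"targets": [[[0,0,0],[0,0,-10],22],[[0,0,0],[0,0,-20],22],[[0,0,0],[0,0,-30],22],[[0,0,0],[0,0,-40],22],[[0,0,0],[0,0,-40],22]]}}

```text
time: 31.47
tool_pos: [0.6194, 0.1181, 0.2791]
tcp_rot: [-2.291, -2.148, 0.003]
wrist_force: [1.0, 0.2, 0.4]
width: 0.257
grip_force: 0.0
```

{"api": "step_arm", "payload": {"targets": [[[0,0,0],[0,0,-32],30],[[0,0,0],[0,0,0],60],[[0,0,-0.12],[0,0,0],60],[[0,0,-0.12],[0,0,0],60],[[0,0,-0.12],[0,0,0],60]]}}

```text
time: 31.88
tool_pos: [0.6203, 0.1182, 0.3113]
tcp_rot: [1.862, 2.529, 0.002]
wrist_force: [0.2, -0.7, 0.3]
width: 0.703
grip_force: 0.0
```

{"api": "step_arm", "payload": {"targets": [[[0,0,-0.12],[0,0,0],60],[[0,0,-0.12],[0,0,0],60],[[0,0,-0.12],[0,0,0],60],[[0,0,-0.12],[0,0,0],60],[[0,0,-0.12],[0,0,0],60]]}}

```text
time: 32.3
tool_pos: [0.6202, 0.1182, 0.3107]
tcp_rot: [1.031, 2.967, 0.001]
wrist_force: [0.2, 0.1, -0.2]
width: 0.703
grip_force: 0.0
```

{"api": "step_arm", "payload": {"targets": [[[0,0,-0.12],[0,0,0],60],[[0,0,-0.12],[0,0,0],60],[[0,0,-0.12],[0,0,0],60],[[0,0,-0.12],[0,0,0],60],[[0,0,-0.12],[0,0,0],60]]}}

```text
time: 32.72
tool_pos: [0.6202, 0.1182, 0.3107]
tcp_rot: [0.109, 3.139, 0.0]
wrist_force: [0.4, 0.0, -0.7]
width: 0.699
grip_force: 0.0
```

```bash
python3 - <<'E'
from path import *
look_car(("top","side","wrist"),(.71,.115,-.064),pock=True)
s=read_state();T=s["tool_pos"];R=Ro.from_rotvec(s["tcp_rot"]).as_matrix();print(s["time"],T,R.round(3)[:2,:2],s["q"].round(2))
A=1.92; H=(-.014,.185-.15*np.cos(A),.052+.15*np.sin(A)); X=t2w(TK,H)[0]
for c in("top","side","wrist"):
    k=K(c)
    for d in tip_of(c,"stop_arm_grip"): print(c,d["score"],np.round(d["at"][::-1],1),proj(k,X).round(1),plane(k,d["at"][::-1],X[2]).round(4),X.round(4))
X=t2w(TK,(-.018,*H[1:]))[0]; print((R.T@(X-T)).round(4), 'yaw err',np.arctan2(R[1,1],R[0,1])-np.pi/2-TK[2])
E
```

```text
topcarriage [-1.6  0.7]
toppush_plate [0.8 1.4]
topnose [-0.8 -0.7]
toppk1 [1.5 1.4]
toppk2 [-0.2 -0.9]
toppk3 [-1.5 -2.1]
sidecarriage [-0.9  0.7]
sidepush_plate [4.9 2.5]
sidenose [ 0.6 -0.7]
sidepk2 [-1.6  1.4]
sidepk3 [2.8 0.4]
sidepk1 [-5.7 -0.1]
wristcarriage [-1.8  0.4]
wristpush_plate [ 0.5 -1.3]
wristpk1 [0.3 0.6]
wristpk2 [-1.2  1. ]
car [ 0.7139  0.1134 -0.0564] in track 0.1339 0.1163 0.0077
33.4667 [0.619921   0.11829133 0.31007952] [[-0.997  0.075]
 [ 0.075  0.997]] [ 0.15  0.18  1.7   0.    1.27 -1.35]
top 0.51 [166.  227.5] [[165.4 229.7]] [0.5789 0.2414 0.1929] [0.574  0.2426 0.1929]
side 0.74 [202. 192.] [[205.3 190.8]] [0.5741 0.2505 0.1929] [0.574  0.2426 0.1929]
wrist 0.71 [479.4 146.4] [[479.5 149.1]] [0.5723 0.2424 0.1929] [0.574  0.2426 0.1929]
[0.0592 0.1205 0.1171] yaw err -0.01119614926492156
```

{"api": "step_arm", "payload": {"targets": [[[0,0,-0.011],[14.8,30.1,0],60],[[0,0,0],[14.8,30.1,0],60],[[0,0,0],[14.8,30.1,0],60],[[0,0,0],[14.8,30.1,0],60],[[0,0,0],[0,0,0],60]]}}

```text
time: 34.03
tool_pos: [0.5667, 0.2471, 0.3102]
tcp_rot: [-0.094, -3.139, -0.005]
wrist_force: [0.0, 0.1, 0.1]
width: 0.701
grip_force: 0.0
```

{"api": "step_arm", "payload": {"targets": [[[0,0,0],[0,0,0],60],[[0,0,0],[0,0,20],60],[[0,0,0],[0,0,22],60],[[0,0,0],[0,0,20],60],[[0,0,0],[0,0,0],60]]}}

```text
time: 34.45
tool_pos: [0.5669, 0.2403, 0.2431]
tcp_rot: [-0.102, -3.132, 0.006]
wrist_force: [-0.3, -0.5, -0.6]
width: 0.698
grip_force: 0.0
```

{"api": "step_arm", "payload": {"targets": [[[0,0,0],[0,0,0],40],[[0,0,0],[0,0,0],25],[[0,0,0],[0,0,0],5],[[0,0,0],[0,0,0],5],[[0,0,0],[0,0,0],5]]}}

```text
time: 34.87
tool_pos: [0.57, 0.2427, 0.2501]
tcp_rot: [0.101, 3.137, 0.002]
wrist_force: [0.3, 0.5, 1.5]
width: 0.155
grip_force: 20.3
```

{"api": "step_arm", "payload": {"targets": [[[0,0,0],[0,0,0],5],[[0,0,0],[0,0,0],5],[[0,0,0],[0,0,0],5]]}}

```text
time: 35.12
tool_pos: [0.57, 0.243, 0.2499]
tcp_rot: [0.1, 3.136, 0.003]
wrist_force: [1.6, 2.2, 6.4]
width: 0.152
grip_force: 20.6
```

{"api": "step_arm", "payload": {"targets": [[[0,0,0],[0,-10,-3.3],5],[[0,0,0],[0,-16.9,-3.8],5],[[0,0,0],[0,-17.2,-1.8],5],[[0,0,0],[0,-17.3,0.2],5],[[0,0,0],[0,-17.2,2.2],5]]}}

```text
time: 35.53
tool_pos: [0.5642, 0.1634, 0.2553]
tcp_rot: [0.1, 3.138, 0.001]
wrist_force: [2.0, 0.3, 0.8]
width: 0.154
grip_force: 20.6
```

{"api": "step_arm", "payload": {"targets": [[[0,0,0],[0,-16.8,4.1],5],[[0,0,0],[0,-16.2,6.1],5],[[0,0,0],[0,-15.4,7.9],5],[[0,0,0],[0,-14.4,9.6],5],[[0,0,0],[0,-13.2,11.2],5]]}}

```text
time: 35.95
tool_pos: [0.5588, 0.087, 0.2152]
tcp_rot: [0.101, 3.14, -0.0]
wrist_force: [0.5, 0.0, 1.5]
width: 0.156
grip_force: 20.3
```

{"api": "step_arm", "payload": {"targets": [[[0,0,0],[0,-11.8,12.7],5],[[0,0,0],[0,-10.3,13.9],5],[[0,0,0],[0,-8.6,15],5],[[0,0,0],[0,-6.8,15.9],5],[[0,0,0],[0,-4.9,16.6],5]]}}

```text
time: 36.37
tool_pos: [0.5559, 0.0453, 0.1398]
tcp_rot: [-0.102, -3.139, -0.002]
wrist_force: [1.4, 6.3, -1.1]
width: 0.152
grip_force: 19.6
```

{"api": "step_arm", "payload": {"targets": [[[0,0,0],[0,-3,17.1],5],[[0,0,0],[0,-1,14],5],[[0,0,0],[0,0,2],5],[[0,0,0],[0,0,0],5]]}}

```text
time: 36.7
tool_pos: [0.5561, 0.0424, 0.1079]
tcp_rot: [-0.102, -3.139, -0.003]
wrist_force: [0.3, 5.0, 3.2]
width: 0.149
grip_force: 21.5
```

{"api": "step_arm", "payload": {"targets": [[[0,0,0],[0,0,0],40],[[0,0,0],[0,0,0],50],[[0,0,0],[0,0,0],50],[[0,0,0],[0,0,0],50],[[0,0,0],[0,0,0],50]]}}

```text
time: 37.12
tool_pos: [0.5556, 0.0415, 0.108]
tcp_rot: [-0.101, -3.139, 0.0]
wrist_force: [-0.2, 0.0, 0.1]
width: 0.589
grip_force: 0.0
```

{"api": "step_arm", "payload": {"targets": [[[0,0,0],[0,0,-10],50],[[0,0,0],[0,0,-25],50],[[0,0,0],[0,0,-40],50],[[0,0,0],[0,0,-40],50],[[0,0,0],[0,0,-40],50]]}}

```text
time: 37.53
tool_pos: [0.5554, 0.0417, 0.2655]
tcp_rot: [-0.101, -3.139, 0.0]
wrist_force: [1.4, -0.0, -0.2]
width: 0.589
grip_force: 0.0
```

{"api": "step_arm", "payload": {"targets": [[[0,0,0],[0,-40,-10],50],[[0,0,0],[0,-40,0],50],[[0,0,0],[0,-40,0],50],[[0,0,0],[0,-40,0],50],[[0,0,0],[0,0,0],50]]}}

```text
time: 37.95
tool_pos: [0.5453, -0.1239, 0.2749]
tcp_rot: [0.108, 3.138, -0.006]
wrist_force: [0.2, -0.1, -0.4]
width: 0.586
grip_force: 0.0
```

```bash
python3 - <<'E'
from path import *
p=look_car(("top","side"),(.71,.115,-.064),pock=True)
X=t2w(TK,(-.014,.035,.052))[0]
for c in("top","side"):
    k=K(c)
    for d in tip_of(c,"stop_arm_grip"): print(c,d["score"],np.round(d["at"][::-1],1),proj(k,X).round(1))
print(read_state()["wrist_force"],read_state()["time"])
a=read_camera("side"); b=read_camera("top")
cv2.imwrite("pics/s8.png",np.hstack([cv2.resize(a[100:310,100:380],(400,300)),cv2.resize(b[110:290,140:310],(400,424))[:300]])[:,:,::-1])
E
```

```text
topcarriage [-0.  -0.2]
toppush_plate [1.7 0.4]
topnose [ 1.5 -0.8]
toppk3 [2.9 1.7]
toppk2 [-2.5 -2.3]
sidecarriage [1.4 3.8]
sidepush_plate [0.4 0.2]
sidenose [-1.   1.7]
sidepk3 [1.2 2.5]
sidepk2 [-1.8 -1. ]
sidepk1 [-1.2  2.2]
car [ 0.7128  0.114  -0.0693] in track 0.1327 0.1168 -0.0052
top 0.83 [257.9 235.4] [[258.3 238.7]]
top 0.22 [231.4 139. ] [[258.3 238.7]]
side 0.73 [281.3 225.9] [[279.6 227.4]]
side 0.42 [248.3 208.1] [[279.6 227.4]]
side 0.35 [234.2 226.2] [[279.6 227.4]]
[0.33591847 1.33325944 0.30744222] 38.55
```

View pics/s8.png

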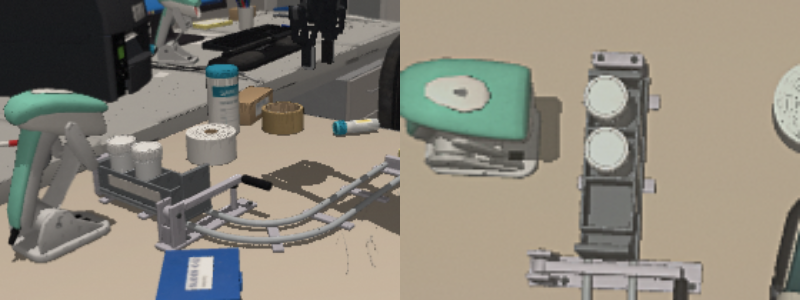

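The side and top views show the carriage against the buffer, both pots upright, and the stop arm level behind the tail plate. The robot is clear of everything.

```bash
python3 -c "
from workcell import *
print(finish_job())"
```

```text
the job is handed in; nothing more can be done
None
```

The job is handed in, with no verdict returned: the two pots that were present stand upright in the carriage, it is home against the end buffer, and the stop arm is down behind it.

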